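# Index and punch-mark brass bars on a worm-driven table

### The job

Lay all the brass bars flat in nests of the round table, a nest each, lengthwise along the table's radius and centred in the nest. Then mark them one after another, the longest first and so on down to the shortest: turn the worm handwheel until the middle of the bar is under the punch and press the punch fully down to its stop, holding it there a moment. Leave the bars lying in their nests with the punch up, and do not disturb the jar, burr block or bowl.

Things in the scene. Friction and masses are not known exactly. Their poses are not given: they have to be found in the camera images.
- stage: Grey casting fixed to the bench; origin on the bench under the centre of its round table, z up. Base 200 x 200 x 45 mm; on the +y side the gearbox, 80 wide, 45 high, to y = 260. Column at x = 147 to 187, 50 wide; its arm, 36 wide, from x = 57 to 187 at heights 117 to 141, holds the punch at x = 80, y = 0: a nest under it cannot be loaded from above.
- table_disc (a joint): Angle (rad) of the round aluminium table, 260 mm across, top face 60 mm above the bench, about the vertical axis through the stage's origin; grows counter-clockwise from above. Six alike nests, one per division of 60 degrees. The worm drives it by 1/21 of the handwheel's angle, the same way round: three and a half wheel turns a division. It cannot be turned by pushing the table.
- wheel (a joint): Angle (rad) of the handwheel on the gearbox, counter-clockwise from above positive; it may be turned many turns either way. It stays where it is left and takes about 2 N at the grip to turn.
- wheel_axis (a point): Point on the handwheel's vertical axis, 92 mm above the bench (the height of point wheel_grip). The wheel is 84 mm across, its top face 67 mm above the bench; at stage x = 0, y = 205 mm.
- wheel_grip (a point): Middle of the upright black cylindrical grip on the handwheel, 18 mm in diameter, 42 mm tall (71 to 113 mm above the bench), 30 mm off the wheel's axis. The grip spins freely on its own pin, so it can be pinched from above and led round in circles without turning the hand.
- plunger (a joint): Travel (m) of the spring punch: 0 up, 0.020 at its stop. Pushing it takes about 2.5 N at first and 8.5 N at the stop; it springs back up.
- punch_head (a point): Centre of the top of the punch's round black head, 36 mm across; 200 mm above the bench when up, 180 mm at the stop; moves with the punch.
- punch_tip (a point): Lower tip of the punch, 12 mm across; 97 mm above the bench when up (21 mm above a bar in a nest), 77 mm at the stop (1 mm above a bar in a nest); moves with the punch.
- nest0 (a point): Centre of nest 0, on the table's top face, 80 mm from its axis, at the angle table_disc + 0 degrees from the stage's x axis. Four dark round-topped pins, 6 mm thick, 8 mm high, stand 23 mm inward and outward and 18 mm to each side of it; a bar lies between them along the radius with 4 mm play each side. Fingers fit between the inner and outer pins.
- nest1 (a point): Centre of nest 1, on the table's top face, 80 mm from its axis, at the angle table_disc + 60 degrees from the stage's x axis. Four dark round-topped pins, 6 mm thick, 8 mm high, stand 23 mm inward and outward and 18 mm to each side of it; a bar lies between them along the radius with 4 mm play each side. Fingers fit between the inner and outer pins.
- nest2 (a point): Centre of nest 2, on the table's top face, 80 mm from its axis, at the angle table_disc + 120 degrees from the stage's x axis. Four dark round-topped pins, 6 mm thick, 8 mm high, stand 23 mm inward and outward and 18 mm to each side of it; a bar lies between them along the radius with 4 mm play each side. Fingers fit between the inner and outer pins.
- nest3 (a point): Centre of nest 3, on the table's top face, 80 mm from its axis, at the angle table_disc + 180 degrees from the stage's x axis. Four dark round-topped pins, 6 mm thick, 8 mm high, stand 23 mm inward and outward and 18 mm to each side of it; a bar lies between them along the radius with 4 mm play each side. Fingers fit between the inner and outer pins.
- nest4 (a point): Centre of nest 4, on the table's top face, 80 mm from its axis, at the angle table_disc + 240 degrees from the stage's x axis. Four dark round-topped pins, 6 mm thick, 8 mm high, stand 23 mm inward and outward and 18 mm to each side of it; a bar lies between them along the radius with 4 mm play each side. Fingers fit between the inner and outer pins.
- nest5 (a point): Centre of nest 5, on the table's top face, 80 mm from its axis, at the angle table_disc + 300 degrees from the stage's x axis. Four dark round-topped pins, 6 mm thick, 8 mm high, stand 23 mm inward and outward and 18 mm to each side of it; a bar lies between them along the radius with 4 mm play each side. Fingers fit between the inner and outer pins.
- bar96: Brass bar, 96 mm long (x), 22 mm wide (y), 16 mm high (z); origin at the centre of its underside. It weighs 0.28 kg, give or take 30 percent. Starts flat on a thin dark leather mat on the bench, right of the stage (x 0.40 to 0.62, y -0.15 to -0.40), otherwise clear. May be absent.
- bar84: Brass bar, 84 mm long (x), 22 mm wide (y), 16 mm high (z); origin at the centre of its underside. It weighs 0.25 kg, give or take 30 percent. Starts flat on a thin dark leather mat on the bench, right of the stage (x 0.40 to 0.62, y -0.15 to -0.40), otherwise clear. May be absent.
- bar72: Brass bar, 72 mm long (x), 22 mm wide (y), 16 mm high (z); origin at the centre of its underside. It weighs 0.21 kg, give or take 30 percent. Starts flat on a thin dark leather mat on the bench, right of the stage (x 0.40 to 0.62, y -0.15 to -0.40), otherwise clear. May be absent.
- bar60: Brass bar, 60 mm long (x), 22 mm wide (y), 16 mm high (z); origin at the centre of its underside. It weighs 0.18 kg, give or take 30 percent. Starts flat on a thin dark leather mat on the bench, right of the stage (x 0.40 to 0.62, y -0.15 to -0.40), otherwise clear. May be absent.
- jar: Bystander: green glass jar with a steel lid, 72 mm across, 100 mm tall; origin at the centre of its underside.
- burr_block: Bystander: wooden block 70 x 130 x 28 mm with burrs standing in it to 60 mm; origin at the centre of its underside.
- bowl: Bystander: terracotta bowl, 110 mm across, 45 mm high; origin at the centre of its underside.
Things that resemble listed ones, but are neither listed nor needed, are in the scene too. Leave any red look-alike of the bar72 alone. What is shaped like the bar60 but turquoise is not meant.

How it is judged:
On the way, in this order (a step that is already met when the one before it is completed fails the run):
1. every bar lies flat in a nest of the table, let go ((horizontal distance between bar96 and nest0 below 0.011 m or horizontal distance between bar96 and nest1 below 0.011 m or horizontal distance between bar96 and nest2 below 0.011 m or horizontal distance between bar96 and nest3 below 0.011 m or horizontal distance between bar96 and nest4 below 0.011 m or horizontal distance between bar96 and nest5 below 0.011 m) and z of bar96 in the frame of stage between 0.056 and 0.064 m and angle between each of bar96, bar84, bar72, bar60's own z axis and vertical below 0.08 rad and contact force between each of bar96, bar84, bar72, bar60 and the fingers below 0.2 N and (horizontal distance between bar84 and nest0 below 0.011 m or horizontal distance between bar84 and nest1 below 0.011 m or horizontal distance between bar84 and nest2 below 0.011 m or horizontal distance between bar84 and nest3 below 0.011 m or horizontal distance between bar84 and nest4 below 0.011 m or horizontal distance between bar84 and nest5 below 0.011 m) and z of bar84 in the frame of stage between 0.056 and 0.064 m and (horizontal distance between bar72 and nest0 below 0.011 m or horizontal distance between bar72 and nest1 below 0.011 m or horizontal distance between bar72 and nest2 below 0.011 m or horizontal distance between bar72 and nest3 below 0.011 m or horizontal distance between bar72 and nest4 below 0.011 m or horizontal distance between bar72 and nest5 below 0.011 m) and z of bar72 in the frame of stage between 0.056 and 0.064 m and (horizontal distance between bar60 and nest0 below 0.011 m or horizontal distance between bar60 and nest1 below 0.011 m or horizontal distance between bar60 and nest2 below 0.011 m or horizontal distance between bar60 and nest3 below 0.011 m or horizontal distance between bar60 and nest4 below 0.011 m or horizontal distance between bar60 and nest5 below 0.011 m) and z of bar60 in the frame of stage between 0.056 and 0.064 m), for 0.2 s.
2. the punch is pressed to its stop on the middle of the longest (96 mm) bar (z of punch_tip in the frame of bar96 between 0.012 and 0.0205 m and x of punch_tip in the frame of bar96 between -0.012 and 0.012 m and y of punch_tip in the frame of bar96 between -0.007 and 0.007 m and angle between bar96's own z axis and vertical below 0.1 rad), for 0.2 s.
3. the punch is pressed to its stop on the middle of the 84 mm bar (z of punch_tip in the frame of bar84 between 0.012 and 0.0205 m and x of punch_tip in the frame of bar84 between -0.012 and 0.012 m and y of punch_tip in the frame of bar84 between -0.007 and 0.007 m and angle between bar84's own z axis and vertical below 0.1 rad), for 0.2 s.
4. the punch is pressed to its stop on the middle of the 72 mm bar (z of punch_tip in the frame of bar72 between 0.012 and 0.0205 m and x of punch_tip in the frame of bar72 between -0.012 and 0.012 m and y of punch_tip in the frame of bar72 between -0.007 and 0.007 m and angle between bar72's own z axis and vertical below 0.1 rad), for 0.2 s.
5. the punch is pressed to its stop on the middle of the shortest (60 mm) bar (z of punch_tip in the frame of bar60 between 0.012 and 0.0205 m and x of punch_tip in the frame of bar60 between -0.012 and 0.012 m and y of punch_tip in the frame of bar60 between -0.007 and 0.007 m and angle between bar60's own z axis and vertical below 0.1 rad), for 0.2 s.
At the end, for the whole second after the job is handed in: Every bar present lies flat (0.08 rad), released and at rest, its centre within 11 mm of a nest's; the punch is up (3 mm). All were loaded before the first was marked, longest to shortest: punch within 3.5 mm of its stop, 12 mm along and 7 mm across of the bar's middle, for 0.2 s (all of step 1 and linear speed of each of bar96, bar84, bar72, bar60 below 0.02 m/s and value of joint plunger below 0.003 m); the robot touches nothing.
It fails at once if the jar is disturbed (moved more than 30 mm) (distance of jar from where it was at the start of the episode above 0.03 m).
It fails at once if the burr block is disturbed (moved more than 30 mm) (distance of burr_block from where it was at the start of the episode above 0.03 m).
It fails at once if the bowl is disturbed (moved more than 30 mm) (distance of bowl from where it was at the start of the episode above 0.03 m).
Of bar96, bar84, bar72, bar60 only 2 to 3 are there at a start; the rules pass over those that are not, and their reading is None.
At some moment in a run one of bar96, bar84, bar72, bar60 may be knocked a few centimetres aside while the robot is not near it.
Once in a run the grip may slacken for a moment while it holds something.
It also fails if it takes over 210 s, if anything falls off the work surface, if the arm or the gripper's body presses on something with over 40 N, if the wrist force passes 120 N, or if a joint passes its speed limit or range.

### The arm

A 6-joint arm with a two-finger parallel gripper is mounted at the origin on the work surface. World frame = base frame: x ahead of the robot, y to its left, z up, the work surface at z = 0. Lengths are in m, angles in rad, forces in N, time in s.
With the tool pointing down it reaches from about 0.3 to 0.775 m from the base axis. Payload 14.6 kg.
Tool frame: the origin (TCP) lies at the very end of the fingers, on their centre line; the grasp point (between the pads) lies 19 mm behind it; z points along the fingers, y is the line along which they close (so a half turn about z gives the same grasp; the last joint's range is limited). The gripper opens to 94 mm and grips with 3 to 60 N. Pads are 16 mm wide; open, the fingers measure 119 mm over their backs; the gripper's body (75 mm by 177 mm) begins 78 mm behind the grasp point.
Start: joints at [1.251, 0.3, 1.521, -0, 1.321, -0.067], TCP at [0.138, 0.533, 0.205] pointing down, gripper open.
Joint ranges: [-3.03, 3.03], [-0.79, 2.21], [0.23, 2.52], [-1.04, 4.18], [0, 3.07], [-2.55, 2.55]. Speed limits (rad/s): [2.22, 2.22, 2.57, 3.14, 3.14, 3.14].

### API

Orientations are given as [roll, pitch, yaw] about the fixed x, y, z axes, in that order (R = Rz(yaw) Ry(pitch) Rx(roll)).
In Python, from station import ctrl gives the robot as it stands.
- The arm moves only by the tool move_arm, never from a script. Its argument "increments" is a list of rows, each a list of 7 numbers: the opening, from 0 (shut) to 1 (fully open), then the shift along the tool's x, y, z in units of 50 mm (1.0 is 50 mm), then the turn, a rotation vector about the tool's x, y, z in rad. In form: [[claw, tx, ty, tz, rx, ry, rz], ...]. A call has 1 to 20 rows; each row shifts and turns the commanded pose from where the row before left it, along the tool's axes as they then stand; what a row does not reach is not made up. A row lasts 1/10 s, in which the tool goes at most 50 mm and 8.59 degrees, less where a joint would pass 70% of its speed; a pose out of reach is approached as far as the arm can. A call is refused whole if a number of a shift passes 1 or a number of a turn 0.15, either way. A call with a gripper value outside its range is refused whole. The fingers move at their own pace and stop on an object; "force" is the grip in N (left out, the last holds). Time passes only in rows, so rows that do not move let the fingers close. It gives the time, the measured TCP pose, the force, the opening and the grip force at its end, in the units of the state.
- ctrl.get_obs(): the state, without advancing time (a new reading comes with each control period).
- ctrl.camera(name): name is "scene" or "top" or "wrist"; returns a dict with "color" (420x560x3 uint8, blue, green, red), "K" (3x3 intrinsics, pixels), "pose" (4x4, takes a point from camera to world coordinates); the wrist camera has in their place "tool_from_camera" (4x4, takes a point from camera to tool coordinates, whose origin is the TCP and whose axes are the flange's). Camera axes: x right, y down, z forward; pixel columns grow to the right and rows downward; lengths in m; the calibration is good to about 2 mm. A picture is of the moment at which its call begins: read the wrist's pose just before it. There is no depth.
- ctrl.hand_in(): hands the job in; it is judged then, once.
Trained networks look in a picture, given as the dict that the camera call returned (one of the last four; its "shot" number tells which), for a name from the list of things; names that differ only in an ending like _2 or _b are one class to them, and where a whole thing is asked for, a point or a joint stands for the part that bears it (a point fixed in the world has none). Each returns a list of dicts, best first, with "conf" (0 to 1); they miss things now and then, are a little off and sometimes report something else, mostly with a low value. They report only what shows in the picture. A call takes as long as a camera call. They do not tell look-alikes from the thing itself.
- ctrl.cut_out(name, picture): "mask" (420x560 bool, what is visible of it) and "centre" ([row, column] in pixels, amid what is visible of it).
The state is a dict: "time_s": time; "qpos": joint angles; "joint_vel": joint speeds; "tau": joint torques, N m; "ee_pos": TCP position; "eef_rot": TCP orientation; "force": force on the tool from outside, world axes, zero at the start; "moment": the same for the moment, N m; "grip_width": finger opening in m; "grip_force": force on a finger pad.
Only numpy, scipy, OpenCV 4.12 (cv2) and the standard library are available. Lean on these libraries where they do the work, as an engineer would, in place of code of your own. Each camera call takes 0.05 s, during which the arm holds its last target. There are 200 camera calls.

## Working session

There is one attempt and no reset: what is moved stays moved. The work goes in short steps, Python scripts to look and compute and a tool call to move; the robot and the scene stay as the last step left them, time stands still between calls to the robot, and variables do not carry over. Pictures are saved under pics/ and viewed, at most 14 in all, crops included, and the job is handed in when it is done.

Besides the shell and the picture viewer there is one more tool, called after "Request:" by a JSON object that holds its "api" and its "payload". move_arm: Moves the arm, as the interface text tells. Its arguments: {"type":"object","properties":{"increments":{"type":"array","items":{"type":"array","items":{"type":"number"}}},"force":{"type":"number"}},"required":["increments"]}

```bash
mkdir -p pics; ls; cat > h.py <<'E'
import numpy as np, cv2
from station import ctrl
from scipy.spatial.transform import Rotation as R
def tool():
    o=ctrl.get_obs(); T=np.eye(4); T[:3,:3]=R.from_euler('xyz',o['eef_rot']).as_matrix(); T[:3,3]=o['ee_pos']; return T
def shot(name,save=None):
    T=tool(); p=ctrl.camera(name)
    if name=='wrist': p['pose']=T@p['tool_from_camera']
    if save: cv2.imwrite('pics/'+save+'.png',p['color'])
    return p
def onz(p,uv,z):
    d=p['pose'][:3,:3]@np.linalg.solve(p['K'],[uv[0],uv[1],1.]); o=p['pose'][:3,3]
    return o+d*(z-o[2])/d[2]
def proj(p,X):
    c=np.linalg.inv(p['pose'])@np.append(X,1); q=p['K']@c[:3]; return q[:2]/q[2]
def tri(obs):
    A=np.zeros((3,3));b=np.zeros(3)
    for p,uv in obs:
        d=p['pose'][:3,:3]@np.linalg.solve(p['K'],[uv[0],uv[1],1.]);d/=np.linalg.norm(d);M=np.eye(3)-np.outer(d,d);A+=M;b+=M@p['pose'][:3,3]
    return np.linalg.solve(A,b)
E
python3 - <<'E'
from h import *
o=ctrl.get_obs(); print(o['ee_pos'],o['eef_rot'],o['time_s'])
P={n:shot(n,n+'0') for n in('scene','top')}
for n in ['stage','wheel_grip','wheel','table_disc','punch_head','bar96','bar84','bar72','bar60','jar','burr_block','bowl']:
  for c,p in P.items():
    for d in ctrl.cut_out(n,p)[:5]:
      r=cv2.minAreaRect(cv2.findNonZero(d['mask'].astype(np.uint8)))
      print(n,c,round(d['conf'],2),np.round(d['centre']),d['mask'].sum(),np.round(r[0]),np.round(r[1]),round(r[2]))
cv2.imwrite('pics/both.png',cv2.resize(np.vstack([P['scene']['color'],P['top']['color']]),None,fx=.71,fy=.71))
E
```

```text
pics
[0.13748622 0.5322682  0.20488118] [-3.14042896e+00 -8.52111420e-05  2.88877756e+00] 0.0
stage scene 0.66 [230. 311.] 8158 [309. 225.] [113. 115.] 17
stage scene 0.25 [377. 170.] 1236 [170. 376.] [43. 34.] 53
stage top 0.9 [228. 267.] 5696 [258. 230.] [ 89. 104.] 57
stage top 0.47 [201. 272.] 109 [272. 198.] [10. 10.] 90
stage top 0.22 [228. 211.] 450 [212. 224.] [23. 23.] 90
wheel_grip scene 0.93 [190. 355.] 592 [356. 192.] [29. 25.] 11
wheel_grip top 0.98 [230. 211.] 465 [212. 224.] [23. 23.] 90
wheel_grip top 0.61 [229. 268.] 5889 [258. 231.] [ 92. 106.] 58
wheel scene 0.86 [191. 355.] 612 [356. 192.] [29. 24.] 9
wheel scene 0.36 [216. 318.] 210 [317. 217.] [14. 20.] 24
wheel top 0.63 [224. 212.] 465 [212. 224.] [23. 23.] 90
wheel top 0.2 [205. 158.] 724 [156. 206.] [28. 30.] 45
table_disc scene 0.73 [229. 295.] 4992 [298. 228.] [77. 93.] 90
table_disc top 0.62 [232. 270.] 4228 [272. 229.] [74. 74.] 27
punch_head scene 0.59 [215. 318.] 173 [319. 217.] [19. 13.] 68
punch_head scene 0.47 [229. 293.] 5113 [298. 229.] [78. 93.] 90
punch_head top 0.62 [201. 272.] 113 [272. 198.] [
[... 2217 characters left out ...]
] [21.  8.] 76
bar60 top 0.48 [255. 350.] 157 [349. 256.] [23.  7.] 86
jar scene 0.92 [378. 169.] 1227 [170. 376.] [44. 34.] 56
jar scene 0.45 [215. 318.] 212 [318. 218.] [20. 14.] 90
jar top 0.61 [188. 413.] 525 [414. 189.] [21. 30.] 63
jar top 0.61 [227. 267.] 5859 [258. 231.] [ 91. 105.] 57
jar top 0.25 [214. 353.] 78 [350. 214.] [15.  5.] 63
burr_block scene 0.97 [352. 264.] 1722 [265. 353.] [32. 56.] 39
burr_block scene 0.23 [292. 165.] 243 [164. 294.] [26.  9.] 45
burr_block top 0.7 [172. 353.] 713 [352. 168.] [20. 37.] 77
bowl scene 0.65 [178. 417.] 875 [420. 179.] [30. 35.] 90
bowl top 0.89 [206. 156.] 757 [156. 206.] [29. 32.] 45
bowl top 0.74 [211. 352.] 81 [350. 214.] [15.  5.] 63
```

View pics/scene0.png

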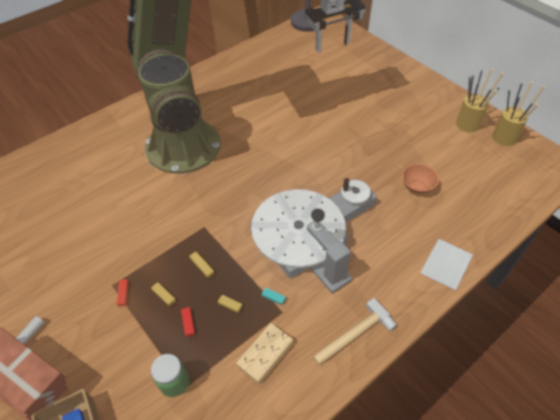

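View pics/top0.png

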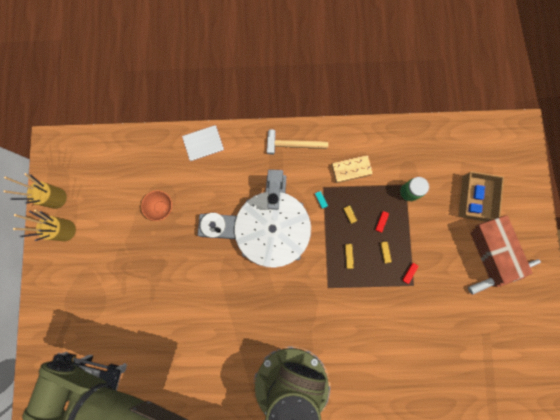

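The pictures show three brass bars on the mat: top view at (350,214), (349,256) and (386,252). There are also two red look-alikes and one turquoise one. The stage disc is centred near (272,229), with the wheel on its left and the punch column toward +x. Next I'll work out rough positions.

```bash
cat >> h.py <<'E'
def brass(p,amin=60):
    h=cv2.cvtColor(p['color'],cv2.COLOR_BGR2HSV); m=cv2.inRange(h,(17,110,80),(32,255,255))
    n,l,s,c=cv2.connectedComponentsWithStats(m); out=[]
    for i in range(1,n):
        if s[i,4]>=amin: out.append((cv2.findNonZero((l==i).astype(np.uint8)),s[i,4],c[i]))
    return out
def disc(p,z=.06):
    h=cv2.cvtColor(p['color'],cv2.COLOR_BGR2HSV); return None
E
python3 - <<'E'
from h import *
P={n:shot(n) for n in('scene','top')}
for c,p in P.items():
  print(c,p['pose'][:3,3],p['K'][0,0])
  for q,a,cc in brass(p):
    w=onz(p,cc,.012)
    if .3<w[0]<.7 and -.45<w[1]<-.1:
      W=np.array([onz(p,u[0],.012)[:2] for u in q]); r=cv2.minAreaRect((W*1000).astype(np.float32)); print(a,cc.round(),w.round(3),r)
def C(n,c): return ctrl.cut_out(n,P[c])[0]
# disc centre by contour at z=.06
for c in P:
  m=C('table_disc',c)['mask']; q=cv2.findNonZero(m.astype(np.uint8)); W=np.array([onz(P[c],u[0],.06)[:2] for u in cv2.convexHull(q)]);print('disc',c,cv2.minEnclosingCircle((W*1000).astype(np.float32)),cv2.fitEllipse((W*1000).astype(np.float32)))
for n,z in (('punch_head',.2),('wheel',.067),('jar',.05),('burr_block',.02),('bowl',.03)):
  for c in P: print(n,c,onz(P[c],C(n,c)['centre'][::-1],z).round(3))
print('punch tri',tri([(P[c],C('punch_head',c)['centre'][::-1]) for c in P]))
E
```

```text
scene [ 1.11542498 -0.47523364  1.14000758] 482.50603441700554
325 [201. 264.] [ 0.428 -0.216  0.012] ((426.8929138183594, -215.3583984375), (96.07928466796875, 30.52533721923828), 0.5300787091255188)
302 [163. 294.] [ 0.437 -0.343  0.012] ((436.6456604003906, -343.3414001464844), (83.17066955566406, 27.464336395263672), 6.2449164390563965)
286 [230. 303.] [ 0.574 -0.227  0.012] ((573.3802490234375, -227.2098388671875), (68.69730377197266, 31.648794174194336), 21.794376373291016)
top [0.39670097 0.00718802 1.35268142] 380.87402953716656
158 [350. 214.] [ 0.576 -0.226  0.012] ((574.9927978515625, -227.2233123779297), (65.00106811523438, 30.39226531982422), 23.38551139831543)
183 [386. 252.] [ 0.438 -0.343  0.012] ((438.52313232421875, -342.73760986328125), (77.77308654785156, 28.642539978027344), 5.410534858703613)
203 [349. 256.] [ 0.429 -0.215  0.012] ((429.8052062988281, -214.62884521484375), (27.85222053527832, 86.5321044921875), 88.29959869384766)
disc scene ((530.939453125, 47.89517593383789), 133.52027893066406) ((529.4674072265625, 47.04902648925781), (259.7580261230469, 266.6930847167969), 39.070064544677734)
disc top ((527.77099609375, 48.24924850463867), 131.9490203857422) ((527.4343872070312, 48.141605377197266), (256.1108093261719, 262.3313903808594), 47.268829345703125)
punch_head scene [0.608 0.039 0.2  ]
punch_head top [0.603 0.047 0.2  ]
wheel scene [0.547 0.25  0.067]
wheel top [0.552 0.25  0.067]
jar scene [ 0.654 -0.444  0.05 ]
jar top [ 0.659 -0.441  0.05 ]
burr_block scene [ 0.74  -0.244  0.02 ]
burr_block top [ 0.737 -0.252  0.02 ]
bowl scene [0.61  0.453 0.03 ]
bowl top [0.627 0.463 0.03 ]
punch tri [0.60349658 0.04579001 0.18976735]
```

Request:
{"api": "move_arm", "payload": {"increments": [[1,0,0,-0.97,0,0,0],[1,0,0,-0.97,0,0,0],[1,0,0,-0.97,0,0,0],[1,-0.6,-0.75,0,0,0,0],[1,-0.6,-0.75,0,0,0,0],[1,-0.6,-0.75,0,0,0,0],[1,-0.6,-0.75,0,0,0,0],[1,-0.6,-0.75,0,0,0,0],[1,-0.6,-0.75,0,0,0,0],[1,-0.6,-0.75,0,0,0,0],[1,-0.6,-0.75,0,0,0,0],[1,-0.6,-0.75,0,0,0,0],[1,-0.6,-0.75,0,0,0,0],[1,-0.6,-0.75,0,0,0,0],[1,-0.6,-0.75,0,0,0,0],[1,-0.6,-0.75,0,0,0,0],[1,-0.6,-0.75,0,0,0,0],[1,-0.6,-0.75,0,0,0,0],[1,-0.6,-0.75,0,0,0,0],[1,-0.6,-0.75,0,0,0,0]]}}

```text
time_s: 4.1
ee_pos: [0.4723, -0.2144, 0.351]
eef_rot: [-3.142, 0.0, 2.888]
force: [-0.3, 0.9, 0.9]
grip_width: 0.0942
grip_force: 0.0
```

Request:
{"api": "move_arm", "payload": {"increments": [[1,0,0,0,0,0,0.1445],[1,0,0,0,0,0,0.1445],[1,0,0,0,0,0,0.1445],[1,0,0,0,0,0,0.1445],[1,0,0,0,0,0,0.1445],[1,0,0,0,0,0,0.1445],[1,0,0,0,0,0,0.1445],[1,0,0,0,0,0,0.1445],[1,0,0,0,0,0,0.1445],[1,0,0,0,0,0,0.1445],[1,0,0,0,0,0,0.1445],[1,0,0,0,0,0,0.1445],[1,0,0,0,0,0,0.1445],[1,0,0,0,0,0,0.1445],[1,0,0,0,0,0,0.1445],[1,0,0,0,0,0,0.1445],[1,0,0,0,0,0,0.1445],[1,0,0,0,0,0,0.1445],[1,0,0,0,0,0,0.1445],[1,0,0,0,0,0,0.1445]]}}

```text
time_s: 6.1
ee_pos: [0.4719, -0.2123, 0.351]
eef_rot: [3.142, -0.0, -0.007]
force: [0.1, 0.1, -0.5]
grip_width: 0.0938
grip_force: 0.0
```

```bash
python3 - <<'E'
from h import *
o=ctrl.get_obs(); print(o['time_s'],o['ee_pos'],o['eef_rot'],o['qpos'])
p=shot('wrist','w1'); print(p['tool_from_camera'].round(3))
for q,a,cc in brass(p,150):
    W=np.array([onz(p,u[0],.016)[:2] for u in q]); r=cv2.minAreaRect((W*1000).astype(np.float32)); print(a,cc.round(),r)
E
```

```text
6.1 [ 0.47187155 -0.21226803  0.3509889 ] [ 3.14156924e+00 -1.40308023e-05 -7.15857373e-03] [-4.93510889e-01  1.58913998e-01  1.36176619e+00 -1.41605941e-05
  1.62088911e+00  1.08444330e+00]
[[ 0.001 -0.967 -0.256  0.074]
 [ 1.     0.001  0.001 -0.001]
 [-0.001 -0.256  0.967 -0.18 ]
 [ 0.     0.     0.     1.   ]]
402 [303.  15.] ((706.5411376953125, -248.53662109375), (12.151546478271484, 135.18414306640625), 10.492745399475098)
652 [289. 106.] ((574.4996948242188, -226.27362060546875), (63.23626708984375, 25.83188247680664), 23.018436431884766)
160 [554. 108.] ((572.1326904296875, -646.171142578125), (48.987674713134766, 26.818559646606445), 12.788396835327148)
660 [357. 189.] ((439.10205078125, -342.6246337890625), (78.11214447021484, 26.581174850463867), 7.504644393920898)
742 [283. 195.] ((428.2160949707031, -215.3170166015625), (88.74432373046875, 26.497722625732422), 0.8490673899650574)
646 [ 84. 328.] ((165.5200653076172, 166.95999145507812), (54.34248733520508, 151.34165954589844), 67.88928985595703)
1081 [475. 328.] ((159.8160400390625, -584.4188232421875), (153.17189025878906, 60.250389099121094), 17.86349105834961)
3883 [422. 386.] ((26.256298065185547, -470.7251281738281), (44.32099914550781, 636.0325317382812), 0.06956253945827484)
```

View pics/w1.png

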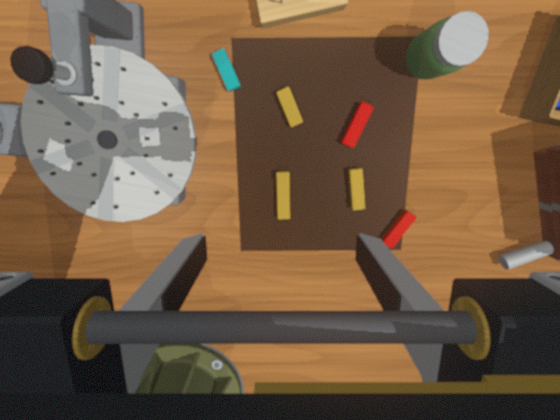

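The wrist view shows the bars at (283,195), (357,189) and (289,106). Their measured lengths are about 85, 74 and 60 mm, so they are bar84, bar72 and bar60. The table with its pins is at upper left, around (108,140). I'll fit the pin pattern to get the table's angle.

```bash
cat >> h.py <<'E'
from scipy.optimize import minimize
PINS=[(r,s) for r in(57,103) for s in(-18,18)]
def pins(cx,cy,a):
    out=[]
    for k in range(6):
        t=a+k*np.pi/3; c,s=np.cos(t),np.sin(t)
        out+=[(cx+(r*c-q*s)/1000,cy+(r*s+q*c)/1000,.064) for r,q in PINS]
    return np.array(out)
def fit(ps,c0):
    gs=[]
    for p in ps:
        g=cv2.cvtColor(p['color'],cv2.COLOR_BGR2GRAY).astype(np.float32)
        bh=cv2.morphologyEx(g,cv2.MORPH_BLACKHAT,np.ones((9,9),np.uint8)); gs.append(cv2.GaussianBlur(np.clip(bh,0,60),(0,0),1.2))
    def sc(v):
        t=0
        for p,g in zip(ps,gs):
            X=pins(*v); uv=np.array([proj(p,x) for x in X]).astype(np.float32)
            t+=cv2.remap(g,uv[:,0].reshape(1,-1),uv[:,1].reshape(1,-1),cv2.INTER_LINEAR).sum()
        return -t/len(ps)
    best=min(((sc((c0[0]+i*.003,c0[1]+j*.003,a)),c0[0]+i*.003,c0[1]+j*.003,a) for a in np.arange(0,np.pi/3,.035) for i in range(-3,4) for j in range(-3,4)))
    r=minimize(sc,best[1:],method='Nelder-Mead',options=dict(initial_simplex=np.array(best[1:])+np.array([[0,0,0],[.003,0,0],[0,.003,0],[0,0,.03]])))
    return r.x,r.fun
E
python3 - <<'E'
from h import *
w=shot('wrist'); t=shot('top'); s=shot('scene')
for ps in ([w],[t],[s],[w,t,s]):
    x,f=fit(ps,(.528,.048)); print(x.round(4),np.degrees(x[2])%60,f)
d=ctrl.cut_out('punch_head',w)+[None]
if d[0]: print('punch',d[0]['conf'],d[0]['centre'],onz(w,d[0]['centre'][::-1],.2), tri([(w,d[0]['centre'][::-1]),(s,ctrl.cut_out('punch_head',s)[0]['centre'][::-1])]))
im=w['color'].copy()
x,f=fit([w],(.528,.048))
for X in pins(*x): cv2.circle(im,tuple(proj(w,X).round().astype(int)),3,(0,0,255),1)
cv2.imwrite('pics/f1.png',cv2.resize(im[0:240,0:240],None,fx=2.5,fy=2.5))
E
```

```text
[0.5272 0.0486 0.8537] 48.91570179324776 -1155.041748046875
[0.528  0.0491 0.8443] 48.3770473234311 -492.2789306640625
[0.5266 0.0494 0.855 ] 48.98718271438264 -465.42022705078125
[0.5272 0.0487 0.8529] 48.86983930044633 -700.5712890625
punch 0.9 [69.7, 33.6] [0.60348447 0.03447365 0.2       ] [0.60331825 0.03409607 0.20081215]
```

View pics/f1.png

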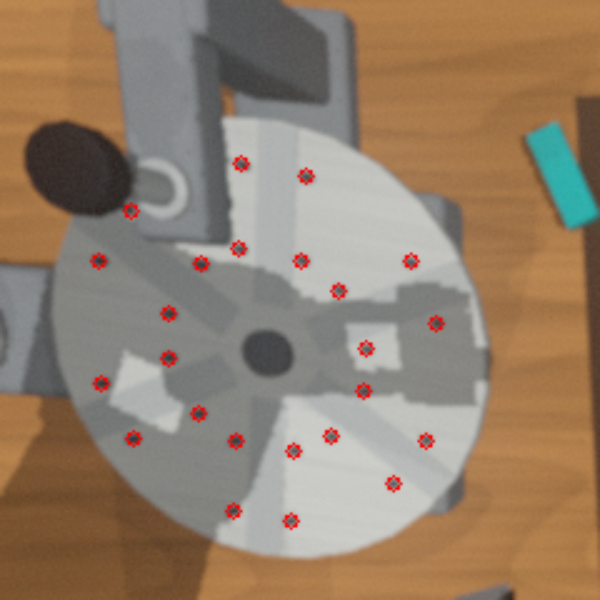

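The pin fit is good: table centre (0.527, 0.049), with nests at world angles 48.9°+60°k. The punch lies at −10.7°. Next I'll grasp bar84.

Request:
{"api": "move_arm", "payload": {"increments": [[1,-0.9,0.06,0,0,0,-0.02],[1,0,0,0.98,0,0,0],[1,0,0,0.98,0,0,0],[1,0,0,0.98,0,0,0],[1,0,0,0.98,0,0,0],[1,0,0,0.98,0,0,0],[1,0,0,0.98,0,0,0],[1,0,0,0.6,0,0,0],[1,0,0,0.3,0,0,0],[1,0,0,0.12,0,0,0],[1,0,0,0,0,0,0],[0,0,0,0,0,0,0],[0,0,0,0,0,0,0],[0,0,0,0,0,0,0],[0,0,0,0,0,0,0],[0,0,0,0,0,0,0],[0,0,0,0,0,0,0],[0,0,0,0,0,0,0],[0,0,0,0,0,0,0],[0,0,0,0,0,0,0]], "force": 40}}

```text
time_s: 8.4
ee_pos: [0.4269, -0.2152, 0.0059]
eef_rot: [-3.142, 0.0, 0.019]
force: [0.3, 0.8, -0.1]
grip_width: 0.0252
grip_force: 0.0
```

Request:
{"api": "move_arm", "payload": {"increments": [[0,0,0,0,0,0,0],[0,0,0,0,0,0,0],[0,0,0,0,0,0,0],[0,0,0,-0.5,0,0,0],[0,0,0,-0.7,0,0,0],[0,0,0,-0.7,0,0,0],[0,0,0,-0.8,0,0,0],[0,0,0,-0.8,0,0,0],[0,0,0,0,0,0,0]]}}

```text
time_s: 9.3
ee_pos: [0.4285, -0.2161, 0.1857]
eef_rot: [3.137, -0.007, 0.019]
force: [-0.3, -0.3, -3.1]
grip_width: 0.0218
grip_force: 40.0
```

```bash
cat >> h.py <<'E'
def nest(k,c=(.5272,.0487),a=48.9): # k: world angle = a+60k
    t=np.radians(a+60*k); return np.array([c[0]+.08*np.cos(t),c[1]+.08*np.sin(t)]),t
def go(x,y,z,yaw):
    "tool-frame units for moving to pose; turn first then shift"
    T=tool(); o=ctrl.get_obs(); y0=o['eef_rot'][2]; d=(yaw-y0+np.pi/2)%np.pi-np.pi/2
    def sh(yw):
        c,s=np.cos(yw),np.sin(yw); v=np.array([x,y,z])-T[:3,3]; return np.round(np.array([c*v[0]+s*v[1], s*v[0]-c*v[1], -v[2]])/.05,3)
    print('at',T[:3,3].round(4),'yaw',round(y0,4),'| rz total',round(-d,4),'shift after turn',sh(y0+d),'shift before turn',sh(y0),'q',o['qpos'].round(2),'w',round(o['grip_width'],4),o['grip_force'])
def bars(p,z=.016,reg=None,amin=150):
    for q,a,cc in brass(p,amin):
        W=np.array([onz(p,u[0],z)[:2] for u in q]); r=cv2.minAreaRect((W*1000).astype(np.float32)); (w,h),t=r[1],r[2]
        if w<h: w,h,t=h,w,t+90
        if 45<w<110 and 15<h<40: print('bar',a,'px',cc.round(),'c',np.round(r[0],1),'len',round(w,1),'wid',round(h,1),'ang',round((t+90)%180-90,1))
E
python3 - <<'E'
from h import *
for k in range(6): print(k,nest(k))
p=shot('wrist','w2'); print(tool()[:3,3],ctrl.get_obs()['grip_force']); bars(p,tool()[2,3]+.013)
n,t=nest(3); go(n[0],n[1],.15,t)
E
```

```text
0 (array([0.57979002, 0.10898507]), np.float64(0.8534660042252271))
1 (array([0.50128661, 0.12438683]), np.float64(1.900663555421825))
2 (array([0.44869659, 0.06410176]), np.float64(2.9478611066184226))
3 (array([ 0.47460998, -0.01158507]), np.float64(3.9950586578150205))
4 (array([ 0.55311339, -0.02698683]), np.float64(5.042256209011618))
5 (array([0.60570341, 0.03329824]), np.float64(6.089453760208215))
[ 0.4275265  -0.21557776  0.18266736] 39.999133944511414
bar 5027 px [281. 244.] c [ 431. -215.] len 85.0 wid 23.8 ang 0.9
at [ 0.4275 -0.2156  0.1827] yaw 0.0189 | rz total -0.8346 shift after turn [ 3.693 -1.972  0.653] shift before turn [ 1.018 -4.061  0.653] q [-0.54  0.16  1.75  0.    1.23  1.01] w 0.0219 39.999133944511414
```

Request:
{"api": "move_arm", "payload": {"increments": [[0,0.2,-0.8,0,0,0,0],[0,0.2,-0.8,0,0,0,0],[0,0.2,-0.8,0,0,0,0],[0,0.2,-0.8,0,0,0,0],[0,0.2,-0.83,0,0,0,0],[0,0,0,0,0,0,-0.139],[0,0,0,0,0,0,-0.139],[0,0,0,0,0,0,-0.139],[0,0,0,0,0,0,-0.139],[0,0,0,0,0,0,-0.139],[0,0,0,0,0,0,-0.139],[0,0,0,0,0,0,0]]}}

```text
time_s: 10.55
ee_pos: [0.4724, -0.0127, 0.1792]
eef_rot: [-3.139, 0.002, 0.855]
force: [0.0, 0.0, -2.1]
grip_width: 0.0218
grip_force: 40.0
```

```bash
python3 - <<'E'
from h import *
n,t=nest(3); go(n[0]-.0013,n[1]-.0015,.067,t)
p=shot('wrist'); bars(p,tool()[2,3]+.013); print(fit([p],(.527,.0487)))
E
```

```text
at [ 0.4724 -0.0127  0.1792] yaw 0.8551 | rz total 0.0017 shift after turn [0.007 0.018 2.244] shift before turn [0.007 0.018 2.244] q [-0.1   0.15  1.76 -0.    1.23  0.61] w 0.0218 39.997862577438354
bar 4417 px [281. 250.] c [474.5  -9.5] len 82.0 wid 22.3 ang 48.5
(array([0.52731143, 0.04901579, 0.85358801]), np.float64(-1157.6297607421875))
```

Request:
{"api": "move_arm", "payload": {"increments": [[0,0,0.02,0.7,0,0,0],[0,0,0,0.7,0,0,0],[0,0,0,0.4,0,0,0],[0,0,0,0.25,0,0,0],[0,0,0,0.15,0,0,0],[0,0,0,0.05,0,0,0],[0,0,0,0.04,0,0,0],[0,0,0,0,0,0,0]]}}

```text
time_s: 11.4
ee_pos: [0.4742, -0.0135, 0.0669]
eef_rot: [3.141, -0.001, 0.852]
force: [-0.3, 0.1, -2.6]
grip_width: 0.0217
grip_force: 40.0
```

Request:
{"api": "move_arm", "payload": {"increments": [[0,0,0,0.04,0,0,0],[0,0,0,0,0,0,0],[0.45,0,0,0,0,0,0],[0.45,0,0,0,0,0,0],[0.45,0,0,0,0,0,0],[0.45,0,0,0,0,0,0],[0.45,0,0,0,0,0,0],[0.45,0,0,-0.6,0,0,0],[0.45,0,0,-0.8,0,0,0],[0.45,0,0,-0.8,0,0,0],[0.45,0,0,-0.8,0,0,0],[1,0,0,0,0,0,0],[1,0,0,0,0,0,0]]}}

```text
time_s: 12.7
ee_pos: [0.4739, -0.0135, 0.2146]
eef_rot: [3.141, -0.001, 0.853]
force: [0.2, 0.0, -0.5]
grip_width: 0.055
grip_force: 0.0
```

```bash
python3 - <<'E'
from h import *
p=shot('wrist','w3'); bars(p,.074,amin=100); print(nest(3)); t=shot('top'); print('mat'); bars(t,.012,amin=90)
go(.4375,-.3445,.18,np.radians(6.5))
E
```

```text
bar 1409 px [281. 194.] c [474.6 -11.5] len 81.8 wid 19.9 ang 49.3
bar 799 px [442. 255.] c [ 566.6 -184.6] len 53.1 wid 21.4 ang 23.6
bar 400 px [163. 328.] c [259.8 -44.4] len 88.0 wid 20.6 ang 34.4
(array([ 0.47460998, -0.01158507]), np.float64(3.9950586578150205))
mat
bar 160 px [350. 214.] c [ 575.  -227.2] len 65.0 wid 30.4 ang 23.4
bar 187 px [386. 252.] c [ 439.  -343.2] len 77.5 wid 30.0 ang 7.5
at [ 0.4733 -0.0134  0.2131] yaw 0.8528 | rz total 0.7393 shift after turn [-1.462  6.497  0.662] shift before turn [-5.458  3.816  0.662] q [-0.11  0.12  1.72 -0.    1.3   0.61] w 0.063 0.0
```

View pics/w3.png

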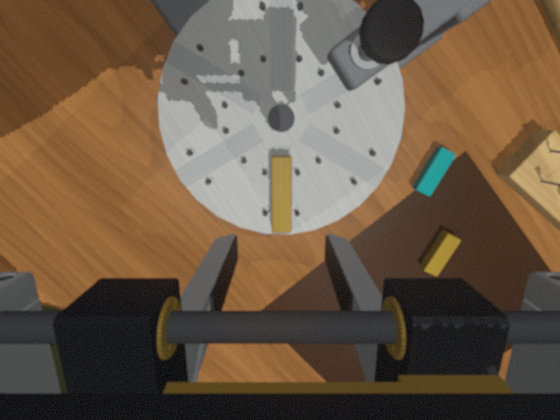

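bar84 lies centred in its nest, at pixel (281,194) with the pins on either side. Next is bar72.

Request:
{"api": "move_arm", "payload": {"increments": [[0.7,-0.68,0.477,0,0,0,0],[0.7,-0.68,0.477,0,0,0,0],[0.7,-0.68,0.477,0,0,0,0],[0.7,-0.68,0.477,0,0,0,0],[0.7,-0.68,0.477,0,0,0,0],[0.7,-0.68,0.477,0,0,0,0],[0.7,-0.68,0.477,0,0,0,0],[0.7,-0.69,0.477,0,0,0,0],[0.7,0,0,0,0,0,0.123],[0.7,0,0,0,0,0,0.123],[0.7,0,0,0,0,0,0.123],[0.7,0,0,0,0,0,0.123],[0.7,0,0,0,0,0,0.123],[0.7,0,0,0,0,0,0.123],[0.7,0,0,0,0,0,0],[0.7,0,0,0,0,0,0]]}}

```text
time_s: 14.4
ee_pos: [0.4381, -0.3441, 0.2134]
eef_rot: [-3.14, 0.001, 0.118]
force: [-0.8, -0.3, -0.0]
grip_width: 0.0658
grip_force: 0.0
```

```bash
python3 - <<'E'
from h import *
p=shot('wrist'); bars(p,.016,amin=100)
go(.4375,-.3445,.006,np.radians(7))
E
```

```text
bar 1401 px [193.  56.] c [ 573.6 -227.1] len 63.8 wid 26.6 ang 23.0
bar 1157 px [281. 185.] c [ 438.1 -342.4] len 74.3 wid 24.3 ang 7.3
bar 874 px [143. 328.] c [ 208.2 -174.5] len 109.0 wid 34.7 ang -5.4
bar 892 px [418. 328.] c [ 254.8 -560.6] len 109.5 wid 35.4 ang 19.1
at [ 0.4381 -0.3441  0.2137] yaw 0.1182 | rz total -0.004 shift after turn [-0.014  0.006  4.154] shift before turn [-0.014  0.006  4.154] q [-0.73  0.31  1.49 -0.    1.34  0.72] w 0.0657 0.0
```

Request:
{"api": "move_arm", "payload": {"increments": [[0.7,0,-0.02,0.9,0,0,-0.005],[0.7,0,0,0.9,0,0,0],[0.7,0,0,0.9,0,0,0],[0.7,0,0,0.8,0,0,0],[0.7,0,0,0.4,0,0,0],[0.7,0,0,0.2,0,0,0],[0.7,0,0,0.05,0,0,0],[0.7,0,0,0,0,0,0],[0,0,0,0,0,0,0],[0,0,0,0,0,0,0],[0,0,0,0,0,0,0],[0,0,0,0,0,0,0],[0,0,0,0,0,0,0],[0,0,0,0,0,0,0],[0,0,0,0,0,0,0],[0,0,0,0,0,0,0],[0,0,0,0,0,0,0],[0,0,0,0,0,0,0]]}}

```text
time_s: 16.25
ee_pos: [0.4382, -0.3433, 0.007]
eef_rot: [3.141, -0.0, 0.12]
force: [-0.3, -0.7, 1.8]
grip_width: 0.0217
grip_force: 40.0
```

Request:
{"api": "move_arm", "payload": {"increments": [[0,0,0,-0.4,0,0,0],[0,0,0,-0.7,0,0,0],[0,0,0,-0.8,0,0,0],[0,0,0,-0.8,0,0,0],[0,0,0,-0.7,0,0,0],[0,0,0,-0.2,0,0,0],[0,0,0,0,0,0,0]]}}

```text
time_s: 16.95
ee_pos: [0.4384, -0.3434, 0.1873]
eef_rot: [3.14, -0.001, 0.12]
force: [0.1, -0.5, -3.5]
grip_width: 0.0216
grip_force: 40.0
```

```bash
python3 - <<'E'
from h import *
p=shot('wrist'); bars(p,tool()[2,3]+.012); T=tool();print(T[:3,3])
n,t=nest(2); go(n[0],n[1],.067,t-np.pi); go(n[0],n[1],.067,t)
E
```

```text
bar 4347 px [281. 247.] c [ 440.  -342.4] len 74.4 wid 23.2 ang 6.9
[ 0.43786574 -0.34298997  0.1856267 ]
at [ 0.4379 -0.343   0.1856] yaw 0.1197 | rz total 0.3135 shift after turn [-1.355 -8.031  2.373] shift before turn [ 1.188 -8.058  2.373] q [-0.73  0.33  1.53 -0.    1.28  0.72] w 0.0212 39.99467611312866
at [ 0.4379 -0.343   0.1856] yaw 0.1197 | rz total 0.3135 shift after turn [-1.355 -8.031  2.373] shift before turn [ 1.188 -8.058  2.373] q [-0.73  0.33  1.53 -0.    1.28  0.72] w 0.0212 39.99467611312866
```

Request:
{"api": "move_arm", "payload": {"increments": [[0,0.12,-0.8,0,0,0,0],[0,0.12,-0.8,0,0,0,0],[0,0.12,-0.8,0,0,0,0],[0,0.12,-0.8,0,0,0,0],[0,0.12,-0.8,0,0,0,0],[0,0.12,-0.8,0,0,0,0],[0,0.12,-0.8,0,0,0,0],[0,0.12,-0.8,0,0,0,0],[0,0.12,-0.8,0,0,0,0],[0,0.11,-0.86,0,0,0,0],[0,0,0,0,0,0,0.105],[0,0,0,0,0,0,0.105],[0,0,0,0,0,0,0.104],[0,0,0,0,0,0,0]]}}

```text
time_s: 18.4
ee_pos: [0.4482, 0.064, 0.1848]
eef_rot: [3.141, 0.003, -0.196]
force: [0.1, -0.5, -3.3]
grip_width: 0.0217
grip_force: 40.0
```

```bash
python3 - <<'E'
from h import *
p=shot('wrist'); bars(p,tool()[2,3]+.012)
n,t=nest(2); go(n[0]-.001,n[1],.067,t)
E
```

```text
bar 3800 px [281. 250.] c [449.4  64. ] len 71.3 wid 22.3 ang -12.0
at [0.4484 0.064  0.1852] yaw -0.192 | rz total 0.0018 shift after turn [-0.014  0.     2.364] shift before turn [-0.014  0.     2.364] q [ 0.06  0.1   1.81 -0.    1.23  1.82] w 0.0212 39.995137453079224
```

Request:
{"api": "move_arm", "payload": {"increments": [[0,0,0,0.7,0,0,0],[0,0,0,0.7,0,0,0],[0,0,0,0.5,0,0,0],[0,0,0,0.25,0,0,0],[0,0,0,0.15,0,0,0],[0,0,0,0.06,0,0,0],[0,0,0,0.04,0,0,0],[0,0,0,0,0,0,0],[0,0,0,0,0,0,0]]}}

```text
time_s: 19.35
ee_pos: [0.4494, 0.064, 0.0676]
eef_rot: [-3.141, -0.001, -0.194]
force: [1.4, -1.4, -2.7]
grip_width: 0.0214
grip_force: 40.0
```

Request:
{"api": "move_arm", "payload": {"increments": [[0.45,0,0,0,0,0,0],[0.45,0,0,0,0,0,0],[0.45,0,0,0,0,0,0],[0.45,0,0,0,0,0,0],[0.45,0,0,0,0,0,0],[0.45,0,0,-0.6,0,0,0],[0.45,0,0,-0.8,0,0,0],[0.45,0,0,-0.8,0,0,0],[0.45,0,0,-0.8,0,0,0],[0.7,0,0,0,0,0,0],[0.7,0,0,0,0,0,0]]}}

```text
time_s: 20.45
ee_pos: [0.4491, 0.064, 0.217]
eef_rot: [-3.141, -0.001, -0.194]
force: [-0.1, -0.2, -1.5]
grip_width: 0.0548
grip_force: 0.0
```

```bash
python3 - <<'E'
from h import *
p=shot('wrist'); bars(p,.074,amin=100); print(nest(2)[0],nest(3)[0]); t=shot('top'); print('mat'); bars(t,.012,amin=90)
go(.574,-.2265,.18,np.radians(23))
E
```

```text
bar 1296 px [514.  28.] c [ 566.5 -183.9] len 52.7 wid 20.3 ang 23.3
bar 1505 px [347. 158.] c [474.9 -11.5] len 82.8 wid 20.2 ang 48.7
bar 1155 px [281. 194.] c [449.5  64.4] len 70.1 wid 19.5 ang -11.5
bar 423 px [398. 329.] c [258.4 -42.4] len 88.3 wid 20.0 ang 1.9
[0.44869659 0.06410176] [ 0.47460998 -0.01158507]
mat
bar 155 px [350. 214.] c [ 575.7 -226.9] len 63.5 wid 30.4 ang 23.4
at [0.4485 0.0639 0.2156] yaw -0.1942 | rz total -0.5956 shift after turn [0.04  6.327 0.713] shift before turn [3.583 5.215 0.713] q [ 0.06  0.07  1.76 -0.    1.3   1.83] w 0.0629 0.0
```

Request:
{"api": "move_arm", "payload": {"increments": [[0.7,0.448,0.652,0,0,0,0],[0.7,0.448,0.652,0,0,0,0],[0.7,0.448,0.652,0,0,0,0],[0.7,0.448,0.652,0,0,0,0],[0.7,0.448,0.652,0,0,0,0],[0.7,0.448,0.652,0,0,0,0],[0.7,0.448,0.652,0,0,0,0],[0.7,0.448,0.66,0,0,0,0],[0.7,0,0,0,0,0,-0.119],[0.7,0,0,0,0,0,-0.119],[0.7,0,0,0,0,0,-0.119],[0.7,0,0,0,0,0,-0.119],[0.7,0,0,0,0,0,-0.119],[0.7,0,0,0,0,0,0],[0.7,0,0,0,0,0,0]]}}

```text
time_s: 22.05
ee_pos: [0.5743, -0.2268, 0.2158]
eef_rot: [-3.14, 0.001, 0.397]
force: [0.6, 0.5, 0.6]
grip_width: 0.0657
grip_force: 0.0
```

```bash
python3 - <<'E'
from h import *
p=shot('wrist'); bars(p,.016,amin=100)
go(.574,-.2275,.006,np.radians(23))
E
```

```text
bar 973 px [281. 184.] c [ 575.  -226.2] len 63.0 wid 24.5 ang 22.8
bar 517 px [  6. 186.] c [429.6  89.9] len 68.8 wid 22.0 ang 9.5
bar 1857 px [ 66. 201.] c [447.1  19.4] len 96.5 wid 34.5 ang 49.1
bar 852 px [143. 328.] c [ 304.8 -126.3] len 109.4 wid 34.7 ang 10.4
bar 858 px [418. 328.] c [ 456.6 -487.4] len 109.2 wid 34.9 ang 34.1
at [ 0.5743 -0.2268  0.2161] yaw 0.3974 | rz total -0.004 shift after turn [-0.011  0.01   4.202] shift before turn [-0.011  0.01   4.202] q [-0.44  0.45  1.3  -0.    1.4   0.74] w 0.0658 0.0
```

Request:
{"api": "move_arm", "payload": {"increments": [[0.7,0,0,0.9,0,0,0],[0.7,0,0,0.9,0,0,0],[0.7,0,0,0.9,0,0,0],[0.7,0,0,0.8,0,0,0],[0.7,0,0,0.4,0,0,0],[0.7,0,0,0.25,0,0,0],[0.7,0,0,0.05,0,0,0],[0.7,0,0,0,0,0,0],[0,0,0,0,0,0,0],[0,0,0,0,0,0,0],[0,0,0,0,0,0,0],[0,0,0,0,0,0,0],[0,0,0,0,0,0,0],[0,0,0,0,0,0,0],[0,0,0,0,0,0,0],[0,0,0,0,0,0,0],[0,0,0,0,0,0,0],[0,0,0,0,0,0,0]]}}

```text
time_s: 23.9
ee_pos: [0.5745, -0.2269, 0.007]
eef_rot: [3.142, -0.0, 0.401]
force: [-1.3, -0.1, 1.4]
grip_width: 0.0212
grip_force: 40.0
```

Request:
{"api": "move_arm", "payload": {"increments": [[0,0,0,-0.4,0,0,0],[0,0,0,-0.7,0,0,0],[0,0,0,-0.8,0,0,0],[0,0,0,-0.8,0,0,0],[0,0,0,-0.7,0,0,0],[0,0,0,-0.2,0,0,0],[0,0,0,0,0,0,0]]}}

```text
time_s: 24.6
ee_pos: [0.5748, -0.227, 0.1874]
eef_rot: [3.14, -0.001, 0.401]
force: [-0.7, -0.5, -2.3]
grip_width: 0.0213
grip_force: 40.0
```

```bash
python3 - <<'E'
from h import *
p=shot('wrist'); bars(p,tool()[2,3]+.012); T=tool();print(T[:3,3])
n,t=nest(1); go(n[0],n[1],.067,t); go(.44,.0,.2,t)
E
```

```text
bar 2336 px [ 46. 208.] c [546.9 -90.9] len 47.4 wid 17.6 ang 48.9
bar 3653 px [281. 247.] c [ 576.8 -225.3] len 62.9 wid 22.9 ang 23.0
[ 0.5741886  -0.22673367  0.18559203]
at [ 0.5742 -0.2267  0.1856] yaw 0.4008 | rz total -1.4998 shift after turn [7.116 0.895 2.372] shift before turn [ 1.398 -7.035  2.372] q [-0.44  0.47  1.34 -0.    1.34  0.73] w 0.0214 39.99739944934845
at [ 0.5742 -0.2267  0.1856] yaw 0.4008 | rz total -1.4998 shift after turn [ 5.16  -1.07  -0.288] shift before turn [-0.702 -5.222 -0.288] q [-0.44  0.47  1.34 -0.    1.34  0.73] w 0.0214 39.99739944934845
```

Request:
{"api": "move_arm", "payload": {"increments": [[0,0,0,-0.65,0,0,0],[0,0,0,-0.65,0,0,0],[0,0.155,-0.78,0,0,0,0],[0,0.155,-0.78,0,0,0,0],[0,0.155,-0.78,0,0,0,0],[0,0.155,-0.78,0,0,0,0],[0,0.155,-0.78,0,0,0,0],[0,0.155,-0.78,0,0,0,0],[0,0.155,-0.78,0,0,0,0],[0,0.155,-0.78,0,0,0,0],[0,0.155,-0.79,0,0,0,0]]}}

```text
time_s: 25.75
ee_pos: [0.5005, 0.1253, 0.2494]
eef_rot: [-3.141, 0.004, 0.401]
force: [0.9, 0.1, -1.3]
grip_width: 0.0212
grip_force: 40.0
```

Request:
{"api": "move_arm", "payload": {"increments": [[0,0,0,0,0,0,-0.136],[0,0,0,0,0,0,-0.136],[0,0,0,0,0,0,-0.136],[0,0,0,0,0,0,-0.136],[0,0,0,0,0,0,-0.136],[0,0,0,0,0,0,-0.136],[0,0,0,0,0,0,-0.136],[0,0,0,0,0,0,-0.136],[0,0,0,0,0,0,-0.136],[0,0,0,0,0,0,-0.136],[0,0,0,0,0,0,-0.14],[0,0,0,0,0,0,0],[0,0,0,0,0,0,0]]}}

```text
time_s: 27.05
ee_pos: [0.5013, 0.1239, 0.2504]
eef_rot: [-3.139, -0.0, 1.897]
force: [0.5, -0.7, -2.3]
grip_width: 0.0212
grip_force: 40.0
```

```bash
python3 - <<'E'
from h import *
p=shot('wrist','w4'); bars(p,tool()[2,3]+.012)
n,t=nest(1); go(n[0]+.0003,n[1]-.001,.066,t)
for c in('wheel_grip','wheel'):
  for d in ctrl.cut_out(c,p)[:2]: print(c,d['conf'],d['centre'],d['mask'].sum(),onz(p,d['centre'][::-1],.113))
E
```

```text
bar 3112 px [281. 249.] c [500.1 127.5] len 57.8 wid 21.6 ang -72.1
at [0.5014 0.1239 0.2508] yaw 1.8968 | rz total -0.0038 shift after turn [-1.100e-02  1.000e-03  3.695e+00] shift before turn [-1.100e-02  1.000e-03  3.695e+00] q [ 0.17  0.19  1.55  0.    1.4  -0.15] w 0.0214 39.997352957725525
wheel_grip 0.71 [94.5, 350.1] 4673 [0.53156991 0.24453413 0.113     ]
wheel 0.55 [94.3, 357.2] 4692 [0.53809336 0.2469378  0.113     ]
wheel 0.49 [208.3, 300.6] 16018 [0.52454998 0.11992338 0.113     ]
```

View pics/w4.png

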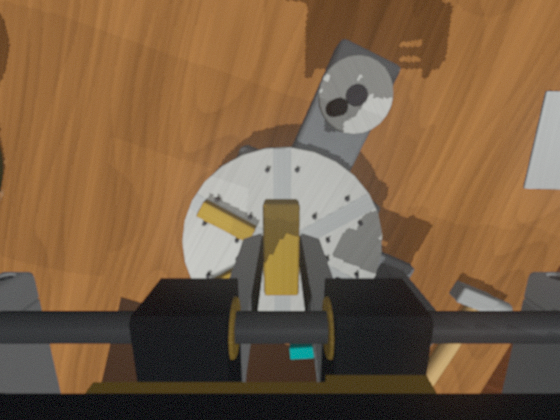

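The wheel is at about (356,96), with its hub there and the grip at (337,107). The bar is held over nest 1, so I'll lower it.

Request:
{"api": "move_arm", "payload": {"increments": [[0,-0.02,0,0.8,0,0,0],[0,0,0,0.8,0,0,0],[0,0,0,0.8,0,0,0],[0,0,0,0.6,0,0,0],[0,0,0,0.35,0,0,0],[0,0,0,0.2,0,0,0],[0,0,0,0.1,0,0,0],[0,0,0,0.04,0,0,0],[0,0,0,0,0,0,0],[0,0,0,0,0,0,0]]}}

```text
time_s: 28.2
ee_pos: [0.5023, 0.1231, 0.0683]
eef_rot: [3.14, 0.0, 1.901]
force: [-0.2, -0.3, -1.9]
grip_width: 0.0217
grip_force: 40.0
```

Request:
{"api": "move_arm", "payload": {"increments": [[0.45,0,0,0,0,0,0],[0.45,0,0,0,0,0,0],[0.45,0,0,0,0,0,0],[0.45,0,0,0,0,0,0],[0.45,0,0,0,0,0,0],[0.45,0,0,-0.6,0,0,0],[0.45,0,0,-0.8,0,0,0],[0.45,0,0,-0.8,0,0,0],[0.45,0,0,-0.8,0,0,0],[0.45,-1,0,0,0,0,0],[0.45,-0.6,0,0,0,0,0],[0.45,0,0,0,0,0,0]]}}

```text
time_s: 29.4
ee_pos: [0.5285, 0.0447, 0.2175]
eef_rot: [3.141, 0.001, 1.898]
force: [-0.2, -0.4, -0.2]
grip_width: 0.0423
grip_force: 0.0
```

```bash
python3 - <<'E'
from h import *
print(ctrl.get_obs()['time_s'],tool()[:3,3])
p=shot('wrist','w5'); bars(p,.074,amin=100); print(nest(1)[0],nest(2)[0],nest(3)[0])
s=shot('scene')
G=[]
for c in('wheel_grip','wheel','punch_head'):
  for pp in(p,s):
   for d in ctrl.cut_out(c,pp)[:2]:
    q=cv2.findNonZero(d['mask'].astype(np.uint8)); print(c,round(d['conf'],2),d['centre'],d['mask'].sum(),cv2.boundingRect(q),onz(pp,d['centre'][::-1],.067))
x0=np.array(proj(p,(.565,.25,.09))).astype(int); print(x0)
cv2.imwrite('pics/w5c.png',cv2.resize(p['color'][max(0,x0[1]-90):x0[1]+90,x0[0]-120:x0[0]+120],None,fx=3,fy=3,interpolation=cv2.INTER_CUBIC))
E
```

```text
29.4 [0.52851404 0.04465392 0.21747567]
bar 1148 px [281. 115.] c [501.7 124.9] len 56.6 wid 19.7 ang -71.2
bar 1342 px [215. 155.] c [449.1  65. ] len 70.1 wid 21.6 ang -11.3
bar 1361 px [219. 228.] c [474.3 -12.1] len 85.6 wid 22.0 ang 48.6
bar 442 px [480. 289.] c [788.4  14.8] len 60.0 wid 27.1 ang -86.3
bar 551 px [191. 329.] c [ 478.9 -148.9] len 88.7 wid 20.1 ang -79.1
[0.50128661 0.12438683] [0.44869659 0.06410176] [ 0.47460998 -0.01158507]
wheel_grip 0.88 [17.8, 362.4] 3469 (323, 0, 89, 50) [0.54628165 0.23578259 0.067     ]
wheel_grip 0.32 [371.3, 339.6] 322 (329, 357, 17, 25) [ 0.67747444 -0.15458081  0.067     ]
wheel_grip 0.76 [191.1, 357.0] 591 (342, 178, 29, 27) [0.54915003 0.25466752 0.067     ]
wheel_grip 0.6 [230.8, 295.4] 4466 (252, 189, 95, 80) [0.53992052 0.0268024  0.067     ]
wheel 0.63 [18.0, 366.2] 3409 (324, 0, 88, 50) [0.54981285 0.23680329 0.067     ]
wheel 0.82 [191.9, 355.5] 572 (342, 178, 29, 26) [0.54846536 0.24922726 0.067     ]
punch_head 0.82 [262.2, 376.0] 1494 (355, 239, 53, 42) [0.66067291 0.00413472 0.067     ]
punch_head 0.42 [17.5, 361.8] 3384 (324, 0, 88, 49) [0.54563537 0.23583378 0.067     ]
punch_head 0.58 [213.3, 315.7] 196 (311, 208, 15, 20) [0.53135891 0.10928671 0.067     ]
punch_head 0.19 [191.9, 355.6] 602 (342, 178, 29, 27) [0.54865373 0.24944664 0.067     ]
[394   0]
```

View pics/w5c.png

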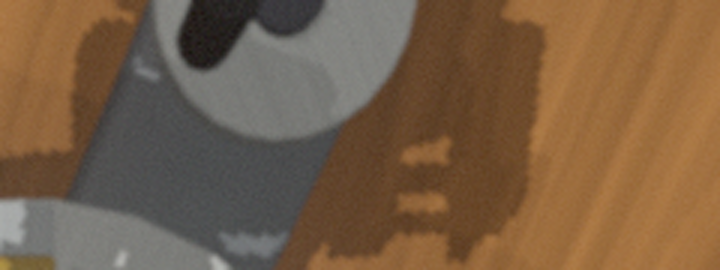

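All three bars sit within about 1 mm of their nests: (501.7,124.9), (449.1,65.0) and (474.3,−12.1). The crop shows the grip just left of the wheel's hub, and I'll move over the wheel to measure it.

Request:
{"api": "move_arm", "payload": {"increments": [[0.45,0.7,0.35,-0.13,0,0,0],[0.45,0.7,0.35,-0.13,0,0,0],[0.45,0.7,0.35,-0.13,0,0,0],[0.45,0.7,0.35,-0.13,0,0,0],[0.45,0.7,0.35,-0.13,0,0,0],[0.45,0,0,0,0,0,0],[0.45,0,0,0,0,0,0]]}}

```text
time_s: 30.5
ee_pos: [0.5535, 0.2419, 0.2496]
eef_rot: [-3.141, 0.0, 1.903]
force: [0.3, -0.3, -0.6]
grip_width: 0.0424
grip_force: 0.0
```

```bash
python3 - <<'E'
from h import *
print(ctrl.get_obs()['time_s'],tool()[:3,3])
p=shot('wrist','w6'); t=shot('top')
for c in('wheel_grip','wheel'):
   for d in ctrl.cut_out(c,p)[:2]:
    q=cv2.findNonZero(d['mask'].astype(np.uint8)); W=np.array([onz(p,u[0],.067)[:2] for u in q]); print(c,round(d['conf'],2),d['centre'],d['mask'].sum(),cv2.boundingRect(q),cv2.minEnclosingCircle((W*1000).astype(np.float32)))
E
```

```text
30.5 [0.55354956 0.24192345 0.24956005]
wheel_grip 0.74 [176.3, 272.6] 3873 (243, 143, 70, 70) ((542.5064697265625, 249.50648498535156), 45.7050895690918)
wheel 0.63 [176.1, 278.7] 3788 (243, 144, 70, 70) ((543.097900390625, 249.7157745361328), 45.23294448852539)
```

View pics/w6.png

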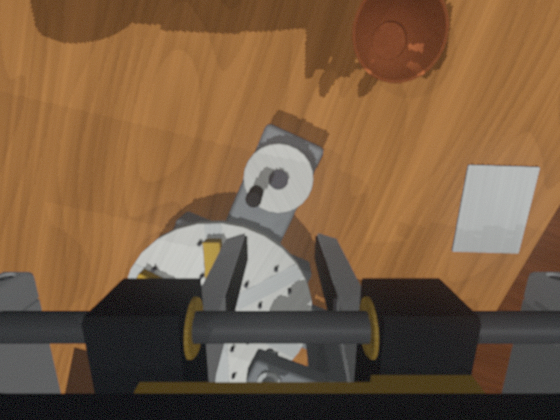

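The wheel's centre is at pixel (278,178), its hub at (279,179) and the grip at (255,195). The punch and wheel imply different stage yaws, so I'll triangulate both from several views.

```bash
python3 - <<'E'
from h import *
w=shot('wrist'); t=shot('top'); s=shot('scene')
def wp(pos,rot):
    T=np.eye(4);T[:3,:3]=R.from_euler('xyz',rot).as_matrix();T[:3,3]=pos;return dict(K=w['K'],pose=T@w['tool_from_camera'])
w1=wp([.47187,-.21227,.35099],[np.pi,0,-.00716]); w3=wp([.4733,-.0134,.2131],[np.pi,0,.8528])
def head(p,im,c,r,z=.2):
    g=cv2.cvtColor(im,cv2.COLOR_BGR2GRAY); x,y=c; sub=np.zeros_like(g); sub[max(0,y-r):y+r,max(0,x-r):x+r]=255
    m=((g<60)&(sub>0)).astype(np.uint8); n,l,st,cc=cv2.connectedComponentsWithStats(m); i=1+np.argmax(st[1:,4]); print(st[i],cc[i].round(1),'onz',onz(p,cc[i],z).round(4)); return cc[i]
I1=cv2.imread('pics/w1.png');I3=cv2.imread('pics/w3.png');I0=cv2.imread('pics/top0.png');Is=cv2.imread('pics/scene0.png')
a=[(w1,head(w1,I1,(31,66),24)),(w3,head(w3,I3,(391,30),38)),(t,head(t,I0,(272,198),10)),(s,head(s,Is,(318,215),10))]
print('punch all',tri(a).round(4),'w1w3',tri(a[:2]).round(4),'w3 top',tri(a[1:3]).round(4))
# wheel circle at z=.067 & hub
g=cv2.cvtColor(w['color'],cv2.COLOR_BGR2GRAY)
c=cv2.HoughCircles(cv2.medianBlur(g,3)[120:230,220:340],cv2.HOUGH_GRADIENT,1,50,param1=80,param2=15,minRadius=30,maxRadius=42); print(c)
if c is not None: print('wheel',onz(w,c[0,0,:2]+[220,120],.067))
print('hub px',onz(w,(279,179),.068), 'top',onz(t,(212,225),.067))
print('grip top', onz(w,(256.5,191),.113), 'grip base',onz(w,(253,201),.071))
E
```

```text
[  11   47   42   37 1155] [31.7 64.9] onz [0.6071 0.0362 0.2   ]
[ 359    0   64   64 3261] [390.8  29.6] onz [0.6043 0.0421 0.2   ]
[268 194  10   9  71] [272.3 198.2] onz [0.6066 0.0415 0.2   ]Traceback (most recent call last):
  File "<stdin>", line 10, in <module>
  File "<stdin>", line 8, in head
    return _wrapfunc(a, 'argmax', axis=axis, out=out, **kwds)
    return bound(*args, **kwds)
ValueError: attempt to get argmax of an empty sequence
```

```bash
python3 - <<'E'
from h import *
w=shot('wrist'); t=shot('top')
g=cv2.cvtColor(w['color'],cv2.COLOR_BGR2GRAY)
c=cv2.HoughCircles(cv2.medianBlur(g,3)[120:230,220:340],cv2.HOUGH_GRADIENT,1,50,param1=80,param2=12,minRadius=28,maxRadius=42); print(c)
if c is not None: print('wheel',onz(w,c[0,0,:2]+[220,120],.067))
print('hub px',onz(w,(279,179),.068), 'top',onz(t,(212,225),.067))
print('grip top', onz(w,(256.5,191),.113), 'grip base',onz(w,(253,201),.071))
for yw in(-4.6,):
  y=np.radians(yw); print('axis pred',.5272-.205*np.sin(y),.0487+.205*np.cos(y),'punch pred',.5272+.08*np.cos(y),.0487+.08*np.sin(y))
cv2.imwrite('pics/w6c.png',cv2.resize(w['color'][120:240,200:360],None,fx=5,fy=5,interpolation=cv2.INTER_CUBIC))
E
```

```text
[[[57.5 56.5 34.4]]]
wheel [0.54493393 0.25413749 0.067     ]
hub px [0.5475667  0.25201367 0.068     ] top [0.54484794 0.25355689 0.067     ]
grip top [0.52684226 0.23953979 0.113     ] grip base [0.52627603 0.21675673 0.071     ]
axis pred 0.5436407794874161 0.2530396700835307 punch pred 0.6069423102764998 0.042284086053691286
```

View pics/w6c.png

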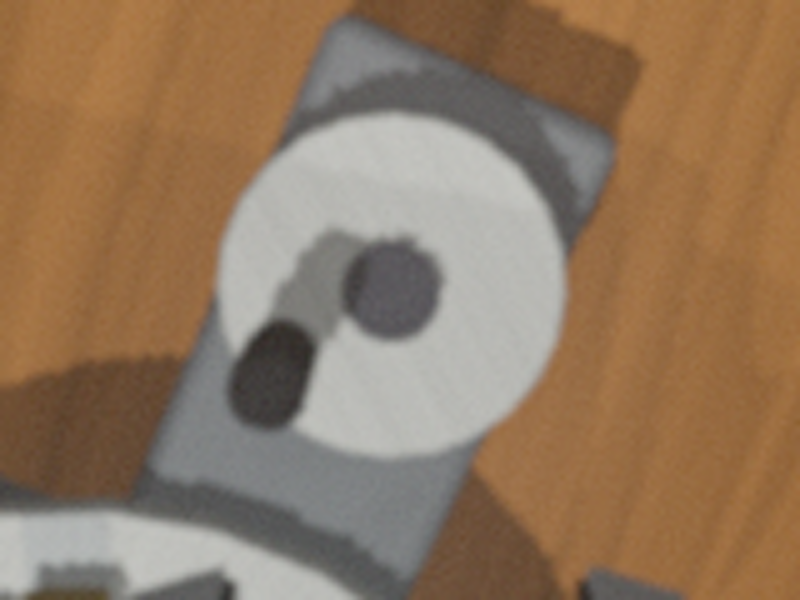

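The crop shows the wheel centre at full-frame pixel (278,177). The grip's top centre is near (253,198) and its base near (257,191).

```bash
python3 - <<'E'
from h import *
w=shot('wrist')
a,b=onz(w,(253,198),.113),onz(w,(257.4,191),.071); print(a,b)
ax=np.array([.5445,.2533]); g=(a[:2]+b[:2])/2
for v in(a,b): d=v[:2]-ax; print(np.linalg.norm(d),np.degrees(np.arctan2(d[1],d[0])))
d=g-ax; th=np.arctan2(d[1],d[0]); g=ax+.03*d/np.linalg.norm(d); print(g,np.degrees(th)); go(g[0],g[1],.086,1.9)
E
```

```text
[0.52561064 0.23131378 0.113     ] [0.52752202 0.23055014 0.071     ]
0.02898623443727137 -130.66737035525026
0.02838675287786815 -126.73359106906058
[0.52573412 0.22989398] -128.72104051691517
at [0.554  0.2409 0.25  ] yaw 1.9004 | rz total 0.0004 shift after turn [-0.027 -0.605  3.28 ] shift before turn [-0.026 -0.605  3.28 ] q [ 0.35  0.39  1.29 -0.    1.46  0.02] w 0.0424 0.0
```

Request:
{"api": "move_arm", "payload": {"increments": [[0.45,-0.03,-0.6,0,0,0,0],[0.45,0,0,0.8,0,0,0],[0.45,0,0,0.8,0,0,0],[0.45,0,0,0.8,0,0,0],[0.45,0,0,0.5,0,0,0],[0.45,0,0,0.28,0,0,0],[0.45,0,0,0.1,0,0,0],[0.45,0,0,0,0,0,0],[0,0,0,0,0,0,0],[0,0,0,0,0,0,0],[0,0,0,0,0,0,0],[0,0,0,0,0,0,0],[0,0,0,0,0,0,0],[0,0,0,0,0,0,0]], "force": 15}}

```text
time_s: 32.4
ee_pos: [0.5261, 0.2301, 0.0865]
eef_rot: [3.141, 0.0, 1.901]
force: [-2.5, -1.3, 6.4]
grip_width: 0.0175
grip_force: 15.0
```

```bash
cat > circ.py <<'E'
from h import *
import sys
C=np.array([float(sys.argv[1]),float(sys.argv[2])]); step=float(sys.argv[3]); n=int(sys.argv[4])
o=ctrl.get_obs(); p=o['ee_pos'][:2]; d=p-C; th=np.degrees(np.arctan2(d[1],d[0])); yaw=o['eef_rot'][2]
print('pos',p.round(4),'r',np.linalg.norm(d).round(4),'th',th.round(1),'w',o['grip_width'],'f',o['force'].round(1))
q=p.copy(); c,s=np.cos(yaw),np.sin(yaw)
for k in range(1,n+1):
    t=np.radians(th+step*k); P=C+.03*np.array([np.cos(t),np.sin(t)]); v=(P-q)/.05; q=P; print('[0, %.3f, %.3f, 0, 0, 0, 0],'%(c*v[0]+s*v[1],s*v[0]-c*v[1]),end=' ')
E
python3 circ.py .5445 .2533 36 10
```

```text
pos [0.5261 0.2301] r 0.0296 th -128.4 w 0.017547200378193725 f [-2.5 -1.3  6.4]
[0, -0.239, 0.280, 0, 0, 0, 0], [0, -0.021, 0.370, 0, 0, 0, 0], [0, 0.201, 0.312, 0, 0, 0, 0], [0, 0.346, 0.134, 0, 0, 0, 0], [0, 0.359, -0.094, 0, 0, 0, 0], [0, 0.235, -0.287, 0, 0, 0, 0], [0, 0.021, -0.370, 0, 0, 0, 0], [0, -0.201, -0.312, 0, 0, 0, 0], [0, -0.346, -0.134, 0, 0, 0, 0], [0, -0.359, 0.094, 0, 0, 0, 0],
```

Request:
{"api": "move_arm", "payload": {"increments": [[0,-0.235,0.287,0,0,0,0],[0,-0.021,0.37,0,0,0,0],[0,0.201,0.312,0,0,0,0],[0,0.346,0.134,0,0,0,0],[0,0.359,-0.094,0,0,0,0]]}}

```text
time_s: 32.9
ee_pos: [0.5642, 0.2777, 0.0863]
eef_rot: [3.14, 0.0, 1.9]
force: [-8.7, -14.1, 12.1]
grip_width: 0.0177
grip_force: 15.0
```

Request:
{"api": "move_arm", "payload": {"increments": [[0,0.235,-0.287,0,0,0,0],[0,0.021,-0.37,0,0,0,0],[0,-0.201,-0.312,0,0,0,0],[0,-0.346,-0.134,0,0,0,0],[0,-0.359,0.094,0,0,0,0],[0,0,0,0,0,0,0]]}}

```text
time_s: 33.5
ee_pos: [0.5274, 0.2297, 0.0866]
eef_rot: [3.138, -0.001, 1.9]
force: [4.7, 3.0, 2.7]
grip_width: 0.0177
grip_force: 15.0
```

```bash
python3 circ.py .5445 .2533 36 1; python3 - <<'E'
from h import *
print(ctrl.get_obs()['ee_pos'][2],ctrl.get_obs()['grip_force'])
for n in('top','scene'):
    x,f=fit([shot(n)],(.527,.0487)); print(n,np.degrees(x[2])%60,f)
    bars(shot(n),.074,amin=60)
E
```

```text
pos [0.5274 0.2297] r 0.0291 th -125.9 w 0.01766141049573995 f [4.7 3.  2.7]
[0, -0.232, 0.283, 0, 0, 0, 0], 0.08655432569009257 14.994826465845108
top 6.952284344944037 -591.33935546875
bar 133 px [294. 237.] c [495.9 -23.5] len 79.6 wid 18.7 ang 66.4
bar 102 px [253. 242.] c [481.  113.4] len 56.9 wid 20.0 ang -52.9
bar 116 px [275. 251.] c [448.6  41.4] len 65.6 wid 19.3 ang 7.3
scene 6.274350340517053 -456.37249755859375
bar 88 px [277. 207.] c [448.4  38. ] len 61.7 wid 15.5 ang 6.4
bar 117 px [269. 230.] c [496.3 -27.2] len 73.7 wid 16.8 ang 66.6
```

Request:
{"api": "move_arm", "payload": {"increments": [[0,-0.235,0.287,0,0,0,0],[0,-0.021,0.37,0,0,0,0],[0,0.201,0.312,0,0,0,0],[0,0.346,0.134,0,0,0,0],[0,0.359,-0.094,0,0,0,0],[0,0.235,-0.287,0,0,0,0],[0,0.021,-0.37,0,0,0,0],[0,-0.201,-0.312,0,0,0,0],[0,-0.346,-0.134,0,0,0,0],[0,-0.359,0.094,0,0,0,0],[0,-0.235,0.287,0,0,0,0],[0,-0.021,0.37,0,0,0,0],[0,0.201,0.312,0,0,0,0],[0,0.346,0.134,0,0,0,0],[0,0.359,-0.094,0,0,0,0],[0,0.235,-0.287,0,0,0,0],[0,0.021,-0.37,0,0,0,0],[0,-0.201,-0.312,0,0,0,0],[0,-0.346,-0.134,0,0,0,0],[0,-0.359,0.094,0,0,0,0]]}}

```text
time_s: 35.7
ee_pos: [0.5263, 0.2304, 0.0865]
eef_rot: [3.138, -0.001, 1.902]
force: [11.2, 16.4, -5.5]
grip_width: 0.0175
grip_force: 15.0
```

Request:
{"api": "move_arm", "payload": {"increments": [[0,-0.235,0.287,0,0,0,0],[0,-0.021,0.37,0,0,0,0],[0,0.201,0.312,0,0,0,0],[0,0.346,0.134,0,0,0,0],[0,0.359,-0.094,0,0,0,0],[0,0.235,-0.287,0,0,0,0],[0,0.021,-0.37,0,0,0,0],[0,-0.201,-0.312,0,0,0,0],[0,-0.346,-0.134,0,0,0,0],[0,-0.359,0.094,0,0,0,0],[0,-0.235,0.287,0,0,0,0],[0,-0.021,0.37,0,0,0,0],[0,0.201,0.312,0,0,0,0],[0,0.346,0.134,0,0,0,0],[0,0.359,-0.094,0,0,0,0],[0,0.235,-0.287,0,0,0,0],[0,0.021,-0.37,0,0,0,0],[0,-0.201,-0.312,0,0,0,0],[0,-0.346,-0.134,0,0,0,0],[0,-0.359,0.094,0,0,0,0]]}}

```text
time_s: 37.7
ee_pos: [0.5263, 0.2302, 0.0865]
eef_rot: [3.138, -0.001, 1.901]
force: [10.2, 15.4, -5.6]
grip_width: 0.0175
grip_force: 15.0
```

Request:
{"api": "move_arm", "payload": {"increments": [[0,-0.235,0.287,0,0,0,0],[0,-0.021,0.37,0,0,0,0],[0,0.201,0.312,0,0,0,0],[0,0.346,0.134,0,0,0,0],[0,0.359,-0.094,0,0,0,0],[0,0.235,-0.287,0,0,0,0],[0,0.021,-0.37,0,0,0,0],[0,-0.201,-0.312,0,0,0,0],[0,-0.346,-0.134,0,0,0,0],[0,-0.359,0.094,0,0,0,0],[0,-0.235,0.287,0,0,0,0],[0,-0.021,0.37,0,0,0,0],[0,0.201,0.312,0,0,0,0],[0,0.346,0.134,0,0,0,0],[0,0.359,-0.094,0,0,0,0],[0,0.235,-0.287,0,0,0,0],[0,0.021,-0.37,0,0,0,0],[0,-0.201,-0.312,0,0,0,0],[0,-0.346,-0.134,0,0,0,0],[0,-0.359,0.094,0,0,0,0]]}}

```text
time_s: 39.7
ee_pos: [0.5262, 0.2301, 0.0864]
eef_rot: [3.139, -0.001, 1.901]
force: [10.5, 15.6, -5.2]
grip_width: 0.0177
grip_force: 15.0
```

```bash
python3 circ.py .545 .2537 36 4; python3 - <<'E'
from h import *
for n in('top','scene'):
    p=shot(n,n+'5'); x,f=fit([p],(.527,.0487)); print(n,np.degrees(x[2])%60,f)
    bars(p,.074,amin=50)
E
```

```text
pos [0.5262 0.2301] r 0.0301 th -128.5 w 0.017724222105273413 f [10.5 15.6 -5.2]
[0, -0.234, 0.288, 0, 0, 0, 0], [0, -0.022, 0.370, 0, 0, 0, 0], [0, 0.200, 0.313, 0, 0, 0, 0], [0, 0.345, 0.136, 0, 0, 0, 0], top 48.53558317291042 -590.0697021484375
bar 117 px [294. 220.] c [553.2 -26. ] len 68.5 wid 20.7 ang -70.6
bar 96 px [290. 243.] c [475.7 -10.4] len 56.9 wid 19.3 ang 48.5
scene 48.425790841423485 -513.13427734375
```

Request:
{"api": "move_arm", "payload": {"increments": [[0,-0.235,0.287,0,0,0,0],[0,-0.021,0.37,0,0,0,0],[0,0.201,0.312,0,0,0,0],[0,0.192,0.105,0,0,0,0],[0,0,0,0,0,0,0],[0,0,0,0,0,0,0],[0,0,0,0,0,0,0]]}}

```text
time_s: 40.5
ee_pos: [0.5757, 0.2536, 0.0863]
eef_rot: [3.139, 0.0, 1.901]
force: [9.7, 1.7, 1.8]
grip_width: 0.0177
grip_force: 15.0
```

```bash
python3 circ.py .545 .2537 36 1; python3 - <<'E'
from h import *
for n in('top','scene'):
    p=shot(n); x,f=fit([p],(.527,.0487)); print(n,np.degrees(x[2])%60,f)
    bars(p,.074,amin=50)
E
```

```text
pos [0.5757 0.2536] r 0.0307 th -0.1 w 0.01765791236328961 f [9.7 1.7 1.8]
[0, 0.375, -0.006, 0, 0, 0, 0], top 54.690678260715245 -558.3472290039062
bar 119 px [293. 218.] c [561.1 -22.9] len 68.2 wid 20.0 ang -63.3
bar 96 px [291. 241.] c [481.9 -15. ] len 56.4 wid 19.6 ang 53.2
scene 54.134767268280946 -492.40643310546875
```

Request:
{"api": "move_arm", "payload": {"increments": [[0.45,0,0,0,0,0,0],[0.45,0,0,0,0,0,0],[0.45,0,0,0,0,0,0],[0.45,0,0,-0.7,0,0,0],[0.45,0,0,-0.9,0,0,0],[0.45,0,0,-0.9,0,0,0],[0.45,0,0,-0.9,0,0,0],[0,-0.842,-0.157,0,0,0,0],[0,-0.842,-0.157,0,0,0,0],[0,-0.842,-0.157,0,0,0,0],[0,-0.842,-0.157,0,0,0,0],[0,-0.842,-0.157,0,0,0,0],[0,0,0,0,0,0,0],[0,0,0,0,0,0,0]]}}

```text
time_s: 42.0
ee_pos: [0.6054, 0.0415, 0.2556]
eef_rot: [-3.141, -0.001, 1.899]
force: [0.8, 0.2, -1.1]
grip_width: 0.0006
grip_force: 0.0
```

```bash
python3 - <<'E'
from h import *
go(.6069,.0418,.2,1.9)
t=shot('top');x,f=fit([t],(.527,.0487)); print(np.degrees(x[2])%60,f)
w=shot('wrist','w7'); x,f=fit([w],(.527,.0487)); print(x,np.degrees(x[2])%60,f)
E
```

```text
at [0.6054 0.0415 0.2556] yaw 1.8992 | rz total -0.0008 shift after turn [-0.004  0.03   1.111] shift before turn [-0.004  0.03   1.111] q [ 0.01  0.4   1.27  0.    1.47 -0.32] w 0.0006 0.0
54.65389768882602 -378.8075866699219
[0.5274685  0.04921558 0.96203879] 55.12076222140688 -1251.023681640625
```

View pics/w7.png

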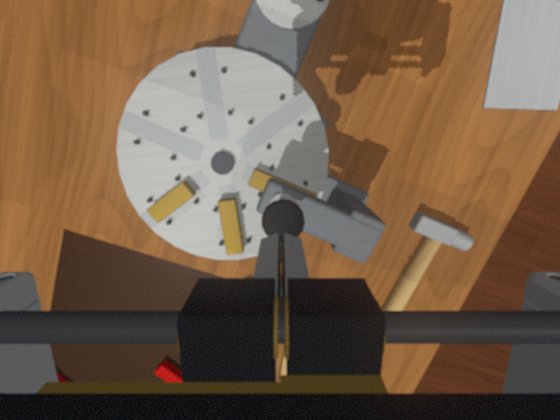

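The bar sits under the punch arm, and the table angle fits at 55.1°, which is on target. The punch head at (284,218) is just below the fingertips, so I'll press.

Request:
{"api": "move_arm", "payload": {"increments": [[0,0,0.03,0.6,0,0,0],[0,0,0,0.4,0,0,0],[0,0,0,0.2,0,0,0],[0,0,0,0.2,0,0,0],[0,0,0,0.11,0,0,0],[0,0,0,0.02,0,0,0],[0,0,0,0,0,0,0],[0,0,0,0,0,0,0]]}}

```text
time_s: 42.9
ee_pos: [0.6071, 0.0437, 0.1809]
eef_rot: [3.141, -0.0, 1.902]
force: [-5.6, 3.4, 8.2]
grip_width: 0.0007
grip_force: 4.1
```

Request:
{"api": "move_arm", "payload": {"increments": [[0,0,0,0.03,0,0,0],[0,0,0,0.03,0,0,0],[0,0,0,0,0,0,0],[0,0,0,0,0,0,0],[0,0,0,0,0,0,0],[0,0,0,0,0,0,0]]}}

```text
time_s: 43.5
ee_pos: [0.6073, 0.0437, 0.18]
eef_rot: [3.139, 0.0, 1.902]
force: [-12.9, 2.4, 23.3]
grip_width: 0.0003
grip_force: 11.8
```

Marked: z is 0.180 and the force 23 N, so the punch is at its stop. Back to the wheel.

Request:
{"api": "move_arm", "payload": {"increments": [[0,0,0,-0.3,0,0,0],[0,0,0,-0.6,0,0,0],[0,0,0,-0.8,0,0,0],[0.45,0.835,0.154,0,0,0,0],[0.45,0.835,0.154,0,0,0,0],[0.45,0.835,0.154,0,0,0,0],[0.45,0.835,0.154,0,0,0,0],[0.45,0.835,0.154,0,0,0,0],[0.45,0,0,0,0,0,0],[0.45,0,0,0,0,0,0]]}}

```text
time_s: 44.5
ee_pos: [0.5755, 0.2537, 0.2617]
eef_rot: [3.141, 0.0, 1.903]
force: [0.1, -0.1, -0.7]
grip_width: 0.0421
grip_force: 0.0
```

```bash
python3 - <<'E'
from h import *
go(.5752,.2536,.0865,1.9)
w=shot('wrist')
c=cv2.HoughCircles(cv2.medianBlur(cv2.cvtColor(w['color'],cv2.COLOR_BGR2GRAY),3)[100:260,200:380],cv2.HOUGH_GRADIENT,1,50,param1=80,param2=12,minRadius=28,maxRadius=45)
if c is not None: print('wheel',onz(w,c[0,0,:2]+[200,100],.067))
t=shot('top'); bars(t,.074,amin=50)
E
```

```text
at [0.5755 0.2537 0.2617] yaw 1.903 | rz total 0.003 shift after turn [ 1.000e-03 -7.000e-03  3.504e+00] shift before turn [ 1.000e-03 -7.000e-03  3.504e+00] q [ 0.36  0.45  1.19 -0.    1.5   0.02] w 0.0421 0.0
wheel [0.5459359  0.25405072 0.067     ]
bar 118 px [293. 218.] c [561.1 -22.9] len 68.2 wid 20.0 ang -63.3
bar 96 px [291. 241.] c [481.9 -15. ] len 56.4 wid 19.6 ang 53.2
```

Request:
{"api": "move_arm", "payload": {"increments": [[0.45,0,0,0.9,0,0,0],[0.45,0,0,0.9,0,0,0],[0.45,0,0,0.9,0,0,0],[0.45,0,0,0.5,0,0,0],[0.45,0,0,0.25,0,0,0],[0.45,0,0,0.05,0,0,0],[0.45,0,0,0,0,0,0],[0,0,0,0,0,0,0],[0,0,0,0,0,0,0],[0,0,0,0,0,0,0],[0,0,0,0,0,0,0],[0,0,0,0,0,0,0],[0,0,0,0,0,0,0]]}}

```text
time_s: 45.9
ee_pos: [0.5762, 0.2527, 0.0871]
eef_rot: [3.14, -0.0, 1.901]
force: [0.4, 0.5, 5.3]
grip_width: 0.0178
grip_force: 15.0
```

```bash
python3 circ.py .5451 .2537 36 5
```

```text
pos [0.5762 0.2527] r 0.0311 th -1.8 w 0.017790301480964915 f [0.4 0.5 5.3]
[0, 0.378, -0.004, 0, 0, 0, 0], [0, 0.310, -0.204, 0, 0, 0, 0], [0, 0.131, -0.347, 0, 0, 0, 0], [0, -0.098, -0.358, 0, 0, 0, 0], [0, -0.289, -0.232, 0, 0, 0, 0],
```

Request:
{"api": "move_arm", "payload": {"increments": [[0,0.371,0.006,0,0,0,0],[0,0.304,-0.213,0,0,0,0],[0,0.121,-0.351,0,0,0,0],[0,-0.108,-0.355,0,0,0,0],[0,-0.296,-0.223,0,0,0,0],[0,-0.371,-0.006,0,0,0,0],[0,-0.304,0.213,0,0,0,0],[0,-0.121,0.351,0,0,0,0],[0,0.108,0.355,0,0,0,0],[0,0.296,0.223,0,0,0,0],[0,0.371,0.006,0,0,0,0],[0,0.304,-0.213,0,0,0,0],[0,0.121,-0.351,0,0,0,0],[0,-0.108,-0.355,0,0,0,0],[0,-0.296,-0.223,0,0,0,0],[0,-0.371,-0.006,0,0,0,0],[0,-0.304,0.213,0,0,0,0],[0,-0.121,0.351,0,0,0,0],[0,0.108,0.355,0,0,0,0],[0,0.296,0.223,0,0,0,0]]}}

```text
time_s: 47.9
ee_pos: [0.5768, 0.2523, 0.0869]
eef_rot: [-3.141, 0.0, 1.899]
force: [-19.5, -2.1, 13.1]
grip_width: 0.0175
grip_force: 15.1
```

Request:
{"api": "move_arm", "payload": {"increments": [[0,0.371,0.006,0,0,0,0],[0,0.304,-0.213,0,0,0,0],[0,0.121,-0.351,0,0,0,0],[0,-0.108,-0.355,0,0,0,0],[0,-0.296,-0.223,0,0,0,0],[0,-0.371,-0.006,0,0,0,0],[0,-0.304,0.213,0,0,0,0],[0,-0.121,0.351,0,0,0,0],[0,0.108,0.355,0,0,0,0],[0,0.296,0.223,0,0,0,0],[0,0.371,0.006,0,0,0,0],[0,0.304,-0.213,0,0,0,0],[0,0.121,-0.351,0,0,0,0],[0,-0.108,-0.355,0,0,0,0],[0,-0.296,-0.223,0,0,0,0],[0,0,0,0,0,0,0],[0,0,0,0,0,0,0],[0,0,0,0,0,0,0]]}}

```text
time_s: 49.7
ee_pos: [0.5156, 0.2529, 0.0868]
eef_rot: [-3.14, -0.0, 1.901]
force: [-4.9, -2.7, 9.0]
grip_width: 0.0176
grip_force: 15.0
```

```bash
python3 circ.py .5451 .2537 36 1; python3 - <<'E'
from h import *
for n in('top','scene'):
    p=shot(n); x,f=fit([p],(.527,.0487)); print(n,np.degrees(x[2])%60,f)
    bars(p,.074,amin=50)
y=-np.radians(4.96)
go(.6069,.0418,.26,1.9)
E
```

```text
pos [0.5156 0.2529] r 0.0295 th -178.5 w 0.017580644999236845 f [-4.9 -2.7  9. ]
[0, -0.368, -0.006, 0, 0, 0, 0], top 54.131952740648636 -567.8797607421875
bar 132 px [252. 215.] c [573.5 115.1] len 81.7 wid 18.9 ang 54.6
bar 99 px [293. 217.] c [561.8 -22.6] len 56.2 wid 19.8 ang -65.0
scene 54.66091825578381 -472.73211669921875
at [0.5157 0.2531 0.0868] yaw 1.9008 | rz total 0.0008 shift after turn [-4.588  0.361 -3.464] shift before turn [-4.588  0.357 -3.464] q [0.39 0.48 1.57 0.   1.1  0.06] w 0.0177 14.997632503509521
```

Request:
{"api": "move_arm", "payload": {"increments": [[0.45,0,0,0,0,0,0],[0.45,0,0,0,0,0,0],[0.45,0,0,0,0,0,0],[0.45,0,0,-0.7,0,0,0],[0.45,0,0,-0.9,0,0,0],[0.45,0,0,-0.9,0,0,0],[0.45,0,0,-0.96,0,0,0],[0,-0.765,0.06,0,0,0,0],[0,-0.765,0.06,0,0,0,0],[0,-0.765,0.06,0,0,0,0],[0,-0.765,0.06,0,0,0,0],[0,-0.765,0.06,0,0,0,0],[0,-0.765,0.06,0,0,0,0],[0,0,0,0,0,0,0],[0,0,0,0,0,0,0]]}}

```text
time_s: 51.3
ee_pos: [0.6072, 0.0411, 0.259]
eef_rot: [-3.141, -0.0, 1.9]
force: [-0.7, -0.9, 0.0]
grip_width: -0.0
grip_force: 0.0
```

```bash
python3 - <<'E'
from h import *
go(.6069,.0418,.178,1.9)
w=shot('wrist'); x,f=fit([w],(.527,.0487)); print(x,np.degrees(x[2])%60,f)
E
```

```text
at [0.6072 0.0411 0.259 ] yaw 1.8995 | rz total -0.0005 shift after turn [ 1.60e-02 -1.00e-03  1.62e+00] shift before turn [ 1.60e-02 -1.00e-03  1.62e+00] q [ 0.01  0.4   1.26  0.    1.48 -0.32] w -0.0 0.0
[0.52768729 0.04945203 0.96362778] 55.21180454371806 -1239.3663330078125
```

Request:
{"api": "move_arm", "payload": {"increments": [[0,0,0,0.6,0,0,0],[0,0,0,0.45,0,0,0],[0,0,0,0.2,0,0,0],[0,0,0,0.2,0,0,0],[0,0,0,0.13,0,0,0],[0,0,0,0.07,0,0,0],[0,0,0,0,0,0,0],[0,0,0,0,0,0,0],[0,0,0,0,0,0,0],[0,0,0,0,0,0,0],[0,0,0,0,0,0,0]]}}

```text
time_s: 52.45
ee_pos: [0.6072, 0.0425, 0.1801]
eef_rot: [3.139, 0.0, 1.902]
force: [-11.8, 2.5, 19.7]
grip_width: 0.0003
grip_force: 9.7
```

bar72 is marked at the stop. Back to the grip.

Request:
{"api": "move_arm", "payload": {"increments": [[0,0,0,-0.3,0,0,0],[0,0,0,-0.6,0,0,0],[0,0,0,-0.8,0,0,0],[0.45,0.763,-0.061,0,0,0,0],[0.45,0.763,-0.061,0,0,0,0],[0.45,0.763,-0.061,0,0,0,0],[0.45,0.763,-0.061,0,0,0,0],[0.45,0.763,-0.061,0,0,0,0],[0.45,0.763,-0.061,0,0,0,0],[0.45,0,0,0,0,0,0],[0.45,0,0,0,0,0,0]]}}

```text
time_s: 53.55
ee_pos: [0.5154, 0.2529, 0.2626]
eef_rot: [3.141, 0.0, 1.903]
force: [0.6, -0.0, 0.8]
grip_width: 0.0421
grip_force: 0.0
```

```bash
python3 - <<'E'
from h import *
go(.5155,.2533,.087,1.9)
t=shot('top'); bars(t,.074,amin=50)
E
```

```text
at [0.5154 0.2529 0.2626] yaw 1.9029 | rz total 0.0029 shift after turn [0.007 0.004 3.512] shift before turn [0.007 0.004 3.512] q [ 0.39  0.32  1.37 -0.    1.46  0.06] w 0.0421 0.0
bar 132 px [252. 215.] c [573.5 115.1] len 81.7 wid 18.9 ang 54.6
bar 98 px [293. 217.] c [561.8 -22.6] len 56.1 wid 19.8 ang -65.1
```

Now I'll pinch the grip and make another 3.5 turns, starting from the opposite side.

Request:
{"api": "move_arm", "payload": {"increments": [[0.45,0,0,0.9,0,0,0],[0.45,0,0,0.9,0,0,0],[0.45,0,0,0.9,0,0,0],[0.45,0,0,0.5,0,0,0],[0.45,0,0,0.25,0,0,0],[0.45,0,0,0.05,0,0,0],[0.45,0,0,0,0,0,0],[0,0,0,0,0,0,0],[0,0,0,0,0,0,0],[0,0,0,0,0,0,0],[0,0,0,0,0,0,0],[0,0,0,0,0,0,0],[0,0,0,0,0,0,0]]}}

```text
time_s: 54.9
ee_pos: [0.5159, 0.2522, 0.0875]
eef_rot: [3.141, -0.0, 1.901]
force: [-1.4, -1.0, 6.4]
grip_width: 0.0176
grip_force: 15.0
```

Request:
{"api": "move_arm", "payload": {"increments": [[0,-0.371,-0.006,0,0,0,0],[0,-0.304,0.213,0,0,0,0],[0,-0.121,0.351,0,0,0,0],[0,0.108,0.355,0,0,0,0],[0,0.296,0.223,0,0,0,0],[0,0.371,0.006,0,0,0,0],[0,0.304,-0.213,0,0,0,0],[0,0.121,-0.351,0,0,0,0],[0,-0.108,-0.355,0,0,0,0],[0,-0.296,-0.223,0,0,0,0],[0,-0.371,-0.006,0,0,0,0],[0,-0.304,0.213,0,0,0,0],[0,-0.121,0.351,0,0,0,0],[0,0.108,0.355,0,0,0,0],[0,0.296,0.223,0,0,0,0],[0,0.371,0.006,0,0,0,0],[0,0.304,-0.213,0,0,0,0],[0,0.121,-0.351,0,0,0,0],[0,-0.108,-0.355,0,0,0,0],[0,-0.296,-0.223,0,0,0,0]]}}

```text
time_s: 56.9
ee_pos: [0.5154, 0.2527, 0.0874]
eef_rot: [3.14, -0.0, 1.902]
force: [20.4, 2.2, -1.9]
grip_width: 0.018
grip_force: 15.0
```

Request:
{"api": "move_arm", "payload": {"increments": [[0,-0.371,-0.006,0,0,0,0],[0,-0.304,0.213,0,0,0,0],[0,-0.121,0.351,0,0,0,0],[0,0.108,0.355,0,0,0,0],[0,0.296,0.223,0,0,0,0],[0,0.371,0.006,0,0,0,0],[0,0.304,-0.213,0,0,0,0],[0,0.121,-0.351,0,0,0,0],[0,-0.108,-0.355,0,0,0,0],[0,-0.296,-0.223,0,0,0,0],[0,-0.371,-0.006,0,0,0,0],[0,-0.304,0.213,0,0,0,0],[0,-0.121,0.351,0,0,0,0],[0,0.108,0.355,0,0,0,0],[0,0.296,0.223,0,0,0,0],[0,0,0,0,0,0,0],[0,0,0,0,0,0,0],[0,0,0,0,0,0,0]]}}

```text
time_s: 58.7
ee_pos: [0.5767, 0.2522, 0.0875]
eef_rot: [3.14, -0.0, 1.901]
force: [0.5, 2.1, 6.0]
grip_width: 0.0177
grip_force: 15.0
```

```bash
python3 circ.py .5451 .2537 36 1; python3 - <<'E'
from h import *
for n in('top','scene'):
    p=shot(n); x,f=fit([p],(.527,.0487)); print(n,np.degrees(x[2])%60,f)
    bars(p,.074,amin=50)
go(.6069,.0418,.26,1.9)
E
```

```text
pos [0.5767 0.2522] r 0.0316 th -2.7 w 0.01767246236433435 f [0.5 2.1 6. ]
[0, 0.382, -0.007, 0, 0, 0, 0], top 55.12152287231028 -561.7528076171875
bar 114 px [252. 215.] c [573.3 114.1] len 68.5 wid 19.0 ang 55.7
bar 140 px [251. 239.] c [493.  121.7] len 79.5 wid 19.7 ang -65.0
scene 55.29825639823592 -505.3229064941406
at [0.5767 0.2521 0.0875] yaw 1.9007 | rz total 0.0007 shift after turn [-4.176 -0.788 -3.45 ] shift before turn [-4.176 -0.791 -3.45 ] q [0.35 0.59 1.4  0.   1.16 0.02] w 0.0172 15.001212805509567
```

Request:
{"api": "move_arm", "payload": {"increments": [[0.45,0,0,0,0,0,0],[0.45,0,0,0,0,0,0],[0.45,0,0,0,0,0,0],[0.45,0,0,-0.7,0,0,0],[0.45,0,0,-0.9,0,0,0],[0.45,0,0,-0.9,0,0,0],[0.45,0,0,-0.95,0,0,0],[0,-0.696,-0.132,0,0,0,0],[0,-0.696,-0.132,0,0,0,0],[0,-0.696,-0.132,0,0,0,0],[0,-0.696,-0.132,0,0,0,0],[0,-0.696,-0.132,0,0,0,0],[0,-0.696,-0.132,0,0,0,0],[0,0,0,0,0,0,0],[0,0,0,0,0,0,0]]}}

```text
time_s: 60.3
ee_pos: [0.606, 0.0412, 0.2592]
eef_rot: [-3.141, -0.0, 1.9]
force: [-0.7, 0.6, 0.3]
grip_width: 0.0003
grip_force: 0.0
```

Request:
{"api": "move_arm", "payload": {"increments": [[0,0,0,0.6,0,0,0],[0,0,0,0.45,0,0,0],[0,0,0,0.2,0,0,0],[0,0,0,0.2,0,0,0],[0,0,0,0.13,0,0,0],[0,0,0,0.07,0,0,0],[0,0,0,0,0,0,0],[0,0,0,0,0,0,0],[0,0,0,0,0,0,0],[0,0,0,0,0,0,0],[0,0,0,0,0,0,0]]}}

```text
time_s: 61.4
ee_pos: [0.606, 0.0426, 0.1801]
eef_rot: [3.139, 0.0, 1.902]
force: [-12.3, 2.1, 20.2]
grip_width: 0.0007
grip_force: 10.1
```

Request:
{"api": "move_arm", "payload": {"increments": [[0,0,0,-0.3,0,0,0],[0,0,0,-0.6,0,0,0],[0,0,0,-0.9,0,0,0],[0,0,0,-0.9,0,0,0],[0,0.5,-0.8,0,0,0,0],[0,0.5,-0.8,0,0,0,0],[0,0.5,-0.8,0,0,0,0],[0,0,0,0,0,0,0],[0,0,0,0,0,0,0]]}}

```text
time_s: 62.3
ee_pos: [0.4681, 0.0742, 0.3133]
eef_rot: [3.139, 0.001, 1.902]
force: [-0.7, 0.5, -0.5]
grip_width: 0.0004
grip_force: 0.0
```

```bash
python3 - <<'E'
from h import *
print(ctrl.get_obs()['time_s'],tool()[:3,3])
w=shot('wrist','w9'); x,f=fit([w],(.527,.0487)); print(x,np.degrees(x[2])%60,f); bars(w,.074,amin=100)
for k in range(6): print(nest(k,a=55.1)[0].round(4),end=' ')
s=shot('scene','scene9')
x0=proj(s,(.5272,.0487,.06)).astype(int); im=cv2.resize(s['color'][x0[1]-80:x0[1]+80,x0[0]-80:x0[0]+80],(420,420),interpolation=cv2.INTER_CUBIC)
cv2.imwrite('pics/fin.png',cv2.resize(np.hstack([w['color'],im]),None,fx=.8,fy=.8))
E
```

```text
62.3 [0.46808157 0.07417482 0.31331191]
[0.52726055 0.04953904 0.96447835] 55.26053911950283 -993.2357788085938
bar 886 px [309. 153.] c [492.8 121.7] len 81.6 wid 20.2 ang -64.5
bar 769 px [362. 177.] c [573.6 114.4] len 70.2 wid 23.7 ang 56.5
bar 351 px [462. 289.] c [789.6   4.6] len 80.8 wid 22.9 ang 84.8
[0.573  0.1143] [0.4933 0.1211] [0.4475 0.0555] [ 0.4814 -0.0169] [ 0.5611 -0.0237] [0.6069 0.0419]
```

View pics/fin.png

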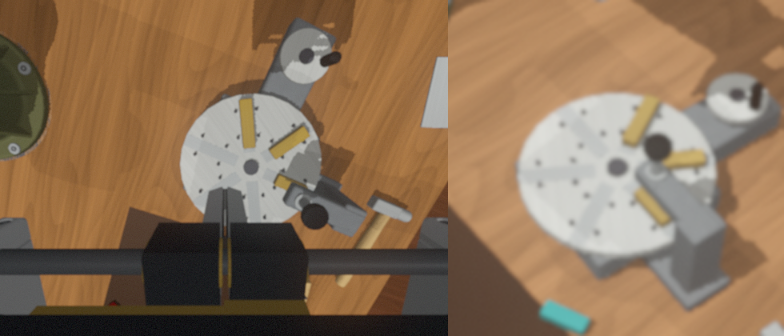

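All three bars lie in their nests: (247,122), (289,143), and one under the punch at (285,183). The punch is up and the arm is clear, so I'll hand in.

```bash
python3 -c "
from station import ctrl
print(ctrl.hand_in())"
```

```text
the job is handed in; nothing more can be done
None
```

The three bars present (84, 72 and 60 mm) were laid in their nests, each was punched to the stop in order from longest to shortest, and the job is handed in (no verdict came back).

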